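# Load the light box with leaded panels

## Task

First stand the bottle that blocks the rack upright on the cork mat, so that the leaded panel behind it can be taken out. Then seat every leaded panel there is, the one in the rack and those on the bench, each in any bay of its own in the light box: hook its far edge (the one away from its grip bar) in under the lip at a tilt, then swing the near edge down inside the sill until the panel lies flat on the bed; only when all are seated, throw the light box's switch fully over to the far side. At the end the bottle must stand upright again in the front of the rack where it was; never let it fall over, and leave the other things on the bench where they are.

Things in the scene. Friction and masses are not known exactly. Their poses are not given: they have to be found in the camera images.
- lightbox: Low aluminium light box, fixed, 116 (x) by 352 mm (y): four open bays side by side along y, and a grey switch block beyond its +y end. Origin: centre of the four-bay part's underside; x to the far side, z up; turned up to 0.2 rad. White beds 30 mm above the bench. Bays 78 mm wide, 86 mm apart, between dividers 10 mm high above the bed. A lip runs along the far side, a sill along the near side.
- bay0 (a point): Bay 0: the point on the bed's surface at light box x = 0, y = -129 mm (robot's right); a seated panel's origin lies here. Axes as the light box.
- bay1 (a point): Bay 1: the point on the bed's surface at light box x = 0, y = -43 mm; a seated panel's origin lies here. Axes as the light box.
- bay2 (a point): Bay 2: the point on the bed's surface at light box x = 0, y = +43 mm; a seated panel's origin lies here. Axes as the light box.
- bay3 (a point): Bay 3: the point on the bed's surface at light box x = 0, y = +129 mm (robot's left, next to the switch); a seated panel's origin lies here. Axes as the light box.
- lip_edge (a point): Middle of the lower edge of the far lip, light box x = +37 mm. The lip overhangs the beds from here to the back wall at x = +47 mm; underside 12 mm, top 18 mm above the bed. A 90 mm panel cannot drop in flat: its far edge goes under the lip at a tilt of about 20 degrees, then its near edge swings down inside the sill.
- sill_edge (a point): Middle of the top of the near sill's inner face: light box x = -48 mm, 16 mm above the bed; the sill is 10 mm thick (outer face x = -58 mm). Between sill and back wall are 95 mm for a 90 mm panel.
- switch (a joint): Switch lever: hinged about the box's y axis, stays where it is left. 0 = off, leaning to the near side (-x of the box); 1.0 rad = fully on, leaning to the far side (+x). Starts at 0 to 0.1; it is on above 0.85. A push of a few newtons at the tip moves it.
- switch_tip (a point): The free end of the switch lever, a stick about 50 mm long pivoting on a grey block at light box x = 0, y = +208 mm; the tip travels some 48 mm from near to far.
- rack: Open plywood rack, fixed to the bench on the robot's left or right: a 4 mm floor, 190 mm (x) by 116 mm (y), two side walls and a back wall at +x, all 50 mm high from the bench, 100 mm wide inside, open in front (-x, towards the robot) and above. Origin: centre of the underside, z up.
- rack_front (a point): Where the bottle belongs: the point on the rack's floor 46 mm in front of its centre.
- mat: Square cork mat, fixed, 130 by 130 mm, 4 mm thick, lying on the other side of the bench from the rack. Origin: centre of its underside.
- bottle: Glass bottle with a paper label and a brass cap: body 66 mm across and 105 mm high, then a narrowing neck; cap 30 mm across, from 134 to 166 mm above the base (the place to grip, from above). About 0.3 kg. Origin: centre of its base, z up. It starts upright in the front of the rack.
- panel_a: Leaded-glass panel, a plate 90 (its x) by 70 (y) by 6 mm, about 0.22 kg, with an upright wooden grip bar: 12 mm thick (x), 36 mm long (y), its top 38 mm above the panel's underside, centred 20 mm to -x of the panel's middle. Origin: centre of the underside, z up; the +x edge, far from the bar, goes under the lip. Starts in the rack behind the bottle.
- panel_b: Leaded-glass panel, a plate 90 (its x) by 70 (y) by 6 mm, about 0.22 kg, with an upright wooden grip bar: 12 mm thick (x), 36 mm long (y), its top 38 mm above the panel's underside, centred 20 mm to -x of the panel's middle. Origin: centre of the underside, z up; the +x edge, far from the bar, goes under the lip. Starts flat on the bench beyond the light box; may be absent.
- panel_c: Leaded-glass panel, a plate 90 (its x) by 70 (y) by 6 mm, about 0.22 kg, with an upright wooden grip bar: 12 mm thick (x), 36 mm long (y), its top 38 mm above the panel's underside, centred 20 mm to -x of the panel's middle. Origin: centre of the underside, z up; the +x edge, far from the bar, goes under the lip. Starts flat on the bench beyond the light box; may be absent.
- panel_d: Leaded-glass panel, a plate 90 (its x) by 70 (y) by 6 mm, about 0.22 kg, with an upright wooden grip bar: 12 mm thick (x), 36 mm long (y), its top 38 mm above the panel's underside, centred 20 mm to -x of the panel's middle. Origin: centre of the underside, z up; the +x edge, far from the bar, goes under the lip. Starts flat on the bench beyond the light box; may be absent.
- weight: Steel weight, 36 mm across, 30 mm high. A bystander; origin under its middle.
- mug: White mug, 72 mm across, 85 mm high. A bystander; origin under its middle.
- tape: Roll of tape lying flat, 90 mm across, 22 mm high. A bystander; origin under its middle.
- cutter: Hand tool with a handle, 170 mm long. A bystander; origin under its middle.
- jar: Jar 60 mm across, 70 mm high. A bystander; origin under its middle.
- brush: Brush, 200 mm long. A bystander; origin under its middle.
- sponge: Yellow block sponge 90 by 60 by 30 mm. A bystander; origin under its middle.

How it is judged:
By the outcome, as a careful person would: the job done as asked, in the order asked, and still so for the second after the job is handed in, with the robot touching nothing.
Of panel_b, panel_c, panel_d only 2 to 3 are there at a start; the rules pass over those that are not, and their reading is None.
At some moment in a run one of panel_b, panel_c, panel_d may be knocked a few centimetres aside while the robot is not near it.
It also fails if it takes over 210 s, if anything falls off the work surface, if the arm or the gripper's body presses on something with over 40 N, if the wrist force passes 120 N, or if a joint passes its speed limit or range.

## Robot

A 6-joint arm with a two-finger parallel gripper is mounted at the origin on the work surface. World frame = base frame: x ahead of the robot, y to its left, z up, the work surface at z = 0. Lengths are in m, angles in degrees, forces in N, time in s.
With the tool pointing down it reaches from about 0.4 to 0.825 m from the base axis. Payload 7 kg.
Tool frame: the origin (TCP) lies at the centre of the arm's flange, where the gripper is bolted on; the fingertips stand 178 mm ahead of it and the grasp point (between the pads) lies 159 mm ahead of it (tip_reach is the distance from the TCP to the fingertips, in m); z points along the fingers, y is the line along which they close (so a half turn about z gives the same grasp; the last joint's range is limited). The gripper opens to 88 mm and grips with 3 to 60 N. Pads are 19 mm wide; open, the fingers measure 130 mm over their backs; the gripper's body (78 mm by 193 mm) begins 47 mm behind the grasp point.
Start: joints at [92.137, 20.546, 0.682, 0, -70.136, -16.507], TCP at [0.168, 0.654, 0.405] pointing down, gripper open.
Joint ranges: [-176.03, 176.03], [-82.01, 121.73], [-58.28, 71.71], [-173.87, 95.51], [-174.79, -0.11], [-173.66, 173.66]. Speed limits (degrees/s): [136.94, 136.94, 172.46, 180, 180, 180].

## Interface

Orientations are given as [roll, pitch, yaw] about the fixed x, y, z axes, in that order (R = Rz(yaw) Ry(pitch) Rx(roll)).
In Python, from plant import * gives the robot as it stands.
- The arm moves only by the shell command python3 -m handwheel 'ROWS'. ROWS is JSON, a list of rows, each a list of 7 numbers: the opening, from -1 (shut) to 1 (fully open), then the shift along the tool's x, y, z as a fraction of full scale, then the turn, a rotation vector about the tool's x, y, z as a fraction of full scale. A call has 1 to 5 rows; each row shifts and turns the commanded pose from where the row before left it, along the tool's axes as they then stand; what a row does not reach is not made up. Full scale, the value 1, is 0.025 m for a shift and 6 degrees for a turn. A row lasts 1/8 s, in which the tool goes at most 62.5 mm and 10.7 degrees, less where a joint would pass 70% of its speed; a pose out of reach is approached as far as the arm can. A call with a number of a shift or a turn outside -1 to 1 is refused whole. A call with a gripper value outside its range is refused whole. The fingers move at their own pace and stop on an object; the grip force is fixed at half the most. Time passes only in rows, so rows that do not move let the fingers close. It gives the time, the measured TCP pose, the force, the opening and the grip force at its end, in the units of the state.
- get_obs(): the state, without advancing time (a new reading comes with each control period).
- snapshot(name): name is "side" or "top" or "wrist"; returns a dict with "color" (420x560x3 uint8, red, green, blue), "fx", "fy", "cx", "cy" (pixels), "k1" (the pictures are not rectified: a ray, as slopes to the right and down, at radius r is drawn at 1 + k1 r^2 times it, then the intrinsics apply), "R" (3x3) and "t" (3): a world point X has camera coordinates R X + t; the wrist camera has in their place "tool_from_camera" (4x4, takes a point from camera to tool coordinates, whose origin is the TCP and whose axes are the flange's). Camera axes: x right, y down, z forward; pixel columns grow to the right and rows downward; lengths in m; the calibration is good to about 2 mm. A picture is of the moment at which its call begins: read the wrist's pose just before it. There is no depth.
- close_job(): hands the job in; it is judged then, once.
The state is a dict: "clock": time; "joint_pos": joint angles; "qvel": joint speeds; "tau": joint torques, N m; "tool_pos": TCP position; "orientation": TCP orientation; "force": force on the tool from outside, world axes, zero at the start; "moment": the same for the moment, N m; "opening": finger opening in m; "gripper_force": force on a finger pad.
Only numpy, scipy, OpenCV 4.12 (cv2) and the standard library are available. Lean on these libraries where they do the work, as an engineer would, in place of code of your own. Each camera call takes 0.05 s, during which the arm holds its last target. There are 200 camera calls.

## Working session

There is one attempt and no reset: what is moved stays moved. The work goes in short steps, Python scripts to look and compute and a shell command to move; the robot and the scene stay as the last step left them, time stands still between calls to the robot, and variables do not carry over. Pictures are saved under pics/ and viewed, at most 14 in all, crops included, and the job is handed in when it is done.

```bash
mkdir -p pics; ls
python3 - <<'E'
from plant import *
import cv2
print(get_obs())
for n in ("top","side"):
    s=snapshot(n); cv2.imwrite(f"pics/{n}0.png",s["color"][:,:,::-1])
    print({k:v for k,v in s.items() if k!="color"})
E
```

```text
pics
{'clock': 0.0, 'joint_pos': array([ 9.21367245e+01,  2.05915132e+01,  6.30210167e-01, -2.28059081e-02,
       -7.01352509e+01, -1.65057972e+01]), 'qvel': array([ 0.01402501, -0.07429074, -0.06812755,  0.05777273, -0.03335674,
        0.05122619]), 'tau': array([-8.07803626e-04, -5.82713842e+01,  2.93068850e+01,  6.99778005e+00,
        7.14774389e-03, -1.51418249e-04]), 'tool_pos': array([0.16747005, 0.6536685 , 0.40368603]), 'orientation': array([ 1.79901333e+02, -6.88012046e-03, -1.43768343e+01]), 'force': array([-0.53978312, -0.23962865, -0.10696874]), 'moment': array([ 0.00563497, -0.0028531 , -0.0072222 ]), 'gripper_force': 0.0, 'opening': 0.08772572613259283}
{'fx': 389.91056535851396, 'fy': 389.91056535851396, 'cx': 281.03204995935073, 'cy': 210.93587612960448, 'k1': -0.007102463461730883, 'R': array([[-0.00703019, -0.99980347, -0.01853665],
       [-0.98876569,  0.009718  , -0.14915752],
       [ 0.14930835,  0.0172798 , -0.98863968]]), 't': array([0.00494245, 0.5309067 , 0.84732657])}
{'fx': 466.5506874999127, 'fy': 466.5506874999127, 'cx': 283.19842035433396, 'cy': 209.81751107825798, 'k1': -0.12189096636557914, 'R': array([[-0.96509219, -0.26130545,  0.01779135],
       [-0.18918168,  0.6485124 , -0.7373208 ],
       [ 0.18112803, -0.71494834, -0.67530845]]), 't': array([0.49760731, 0.15491854, 1.13644661])}
```

View pics/top0.png

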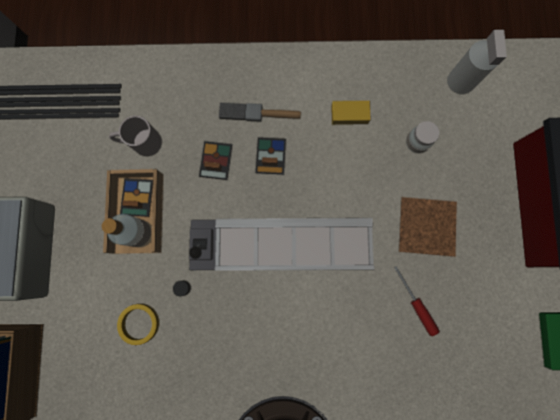

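View pics/side0.png

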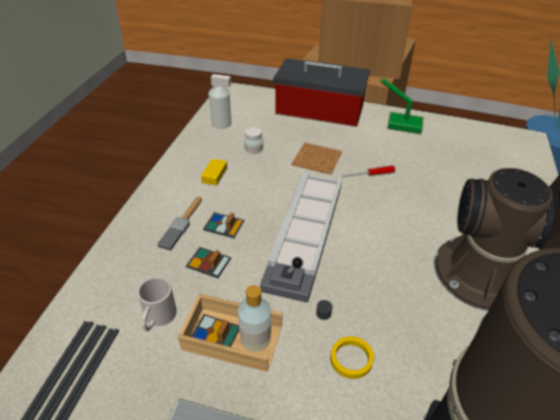

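The top view shows the rack at the left, with the cap at (110,227) and panel_a at (137,198). Two loose panels lie at (215,160) and (271,156), the box spans (190..373, 220..270), and the mat is at (428,226). The side view agrees: only two loose panels.

```bash
cat > h.py <<'E'
from plant import *
import numpy as np, cv2
from scipy.spatial.transform import Rotation as Ro
def cam(name):
    o=get_obs(); s=snapshot(name)
    if name=="wrist":
        T=np.eye(4); T[:3,:3]=Ro.from_euler('xyz',o["orientation"],degrees=True).as_matrix(); T[:3,3]=o["tool_pos"]
        M=np.linalg.inv(T@s["tool_from_camera"]); s["R"],s["t"]=M[:3,:3],M[:3,3]
    s["K"]=np.array([[s["fx"],0,s["cx"]],[0,s["fy"],s["cy"]],[0,0,1.]]); s["D"]=np.array([s["k1"],0,0,0.])
    return s
def rays(s,px):
    n=cv2.undistortPoints(np.array(px,float).reshape(-1,1,2),s["K"],s["D"]).reshape(-1,2)
    return -s["R"].T@s["t"], np.c_[n,np.ones(len(n))]@s["R"]
def on_z(s,px,z):
    c,d=rays(s,px); return c+d*((z-c[2])/d[:,2])[:,None]
def proj(s,X):
    return cv2.projectPoints(np.array(X,float).reshape(-1,1,3),cv2.Rodrigues(s["R"])[0],s["t"],s["K"],s["D"])[0].reshape(-1,2)
def save(s,name,crop=None,k=1):
    im=s["color"][:,:,::-1]
    if crop: im=im[crop[1]:crop[3],crop[0]:crop[2]]
    im=cv2.convertScaleAbs(cv2.resize(im,None,fx=k,fy=k,interpolation=cv2.INTER_CUBIC),alpha=1.6)
    cv2.imwrite(f"pics/{name}.png",im)
def blob(s,lo,hi,roi):
    h=cv2.cvtColor(s["color"],cv2.COLOR_RGB2HSV); m=cv2.inRange(h,np.array(lo),np.array(hi))
    k=np.zeros_like(m); k[roi[1]:roi[3],roi[0]:roi[2]]=255; m&=k
    c=max(cv2.findContours(m,cv2.RETR_EXTERNAL,cv2.CHAIN_APPROX_NONE)[0],key=cv2.contourArea); return c
def goto(p,rpy):
    "shift in present tool axes (units) and turn (rotvec, units) to reach the pose"
    o=get_obs(); R=Ro.from_euler('xyz',o["orientation"],degrees=True); G=Ro.from_euler('xyz',rpy,degrees=True)
    print("now",o["tool_pos"].round(4),o["orientation"].round(2),"shift units(now axes)",(R.inv().apply(np.array(p)-o["tool_pos"])/.025).round(2),
     "(goal axes)",(G.inv().apply(np.array(p)-o["tool_pos"])/.025).round(2),"turn",((R.inv()*G).as_rotvec(degrees=True)/6).round(2))
E
python3 - <<'E'
from h import *
np.set_printoptions(suppress=True,precision=4)
s=cam("top"); save(s,"top1",(90,100,380,310),2.75)
d=cam("side")
ct=blob(s,(10,120,60),(22,255,255),(95,210,125,245)); cs=blob(d,(10,120,60),(22,255,255),(240,280,270,312))
r=[cv2.minAreaRect(c) for c in(ct,cs)]; print("cap",r)
c0,d0=rays(s,[r[0][0]]);c1,d1=rays(d,[r[1][0]])
A=np.c_[d0[0],-d1[0]];l=np.linalg.lstsq(A,c1-c0,rcond=None)[0];print("cap pos",c0+d0[0]*l[0],c1+d1[0]*l[1])
m=cv2.minAreaRect(blob(s,(3,80,30),(20,255,255),(385,180,475,270)));print("mat",m,on_z(s,[m[0]],.004))
print("rack",on_z(s,[(103,171),(159,171),(157,252),(104,253)],.05))
print("panels",on_z(s,[(215,160),(271,156),(137,198)],.006))
print("box far/near corners",on_z(s,[(216,221),(373,220),(373,268),(216,268)],.047))
E
```

```text
cap [((109.0, 225.0), (14.0, 14.0), 90.0), ((253.0, 295.0), (14.0, 20.0), 0.0)]
cap pos [0.4876 0.3362 0.1636] [0.4865 0.336  0.1634]
mat ((428.0345458984375, 226.2237548828125), (56.3443717956543, 56.16677474975586), 2.544804573059082) [[ 0.4968 -0.3427  0.004 ]]
rack [[0.6267 0.4106 0.05  ]
 [0.625  0.2803 0.05  ]
 [0.4396 0.2774 0.05  ]
 [0.4382 0.3967 0.05  ]]
panels [[0.6622 0.16   0.006 ]
 [0.6705 0.0244 0.006 ]
 [0.5708 0.3457 0.006 ]]
box far/near corners [[ 0.5083  0.1472  0.047 ]
 [ 0.5073 -0.2055  0.047 ]
 [ 0.4009 -0.2011  0.047 ]
 [ 0.4034  0.1454  0.047 ]]
```

View pics/top1.png

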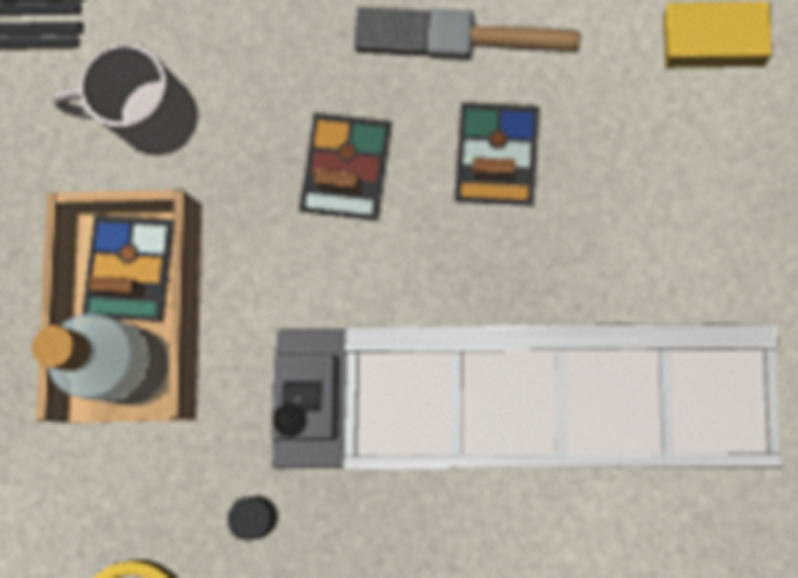

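The zoom shows every grip bar on the near side, so all far edges already point to +x. The lever is near the -x side at crop (290,418). I'm moving over the bottle cap.

```bash
python3 -m handwheel '[[1,0,0,0,0,0,1],[1,0,0,0,0,0,1],[1,0,0,0,0,0,1],[1,0,0,0,0,0,1],[1,0,0,0,0,0,1]]' >/dev/null
python3 -m handwheel '[[1,0,0,0,0,0,1],[1,0,0,0,0,0,1],[1,0,0,0,0,0,1],[1,0,0,0,0,0,1],[1,0,0,0,0,0,1]]'
python3 -m handwheel '[[1,0,0,0,0,0,1],[1,0,0,0,0,0,1],[1,0,0,0,0,0,0.6],[1,1,-1,0,0,0,0],[1,1,-1,0,0,0,0]]'
python3 -m handwheel '[[1,1,-1,0,0,0,0],[1,1,-1,0,0,0,0],[1,1,-1,0,0,0,0],[1,1,-1,0,0,0,0],[1,1,-1,0,0,0,0]]'
python3 -m handwheel '[[1,1,-1,0,0,0,0],[1,1,-1,0,0,0,0],[1,1,-1,0,0,0,0],[1,1,-1,0,0,0,0],[1,0.7,-0.8,0,0,0,0]]'
python3 -m handwheel '[[1,0,0,0,0,0,0]]'
python3 -c "
from h import *
goto([.487,.336,.313],[180,0,-90]);print(get_obs()['joint_pos'])
s=cam('wrist'); print({k:s[k] for k in('fx','k1','tool_from_camera')}); save(s,'w1')
c=blob(s,(10,120,40),(22,255,255),(0,0,560,420));m=cv2.minAreaRect(c);print(m,on_z(s,[m[0]],.17))"
```

```text
clock: 1.45
tool_pos: [0.1675, 0.6538, 0.4044]
orientation: [180.0, -0.0, -74.6]
force: [0.5, 0.0, 0.4]
opening: 0.0878
gripper_force: 0.0
clock: 2.08
tool_pos: [0.2178, 0.6034, 0.4042]
orientation: [180.0, -0.0, -89.9]
force: [0.3, -0.5, -0.0]
opening: 0.0875
gripper_force: 0.0
clock: 2.7
tool_pos: [0.3433, 0.478, 0.4046]
orientation: [180.0, -0.0, -90.0]
force: [-0.1, 0.3, -0.3]
opening: 0.0873
gripper_force: 0.0
clock: 3.32
tool_pos: [0.4635, 0.3603, 0.4046]
orientation: [180.0, -0.0, -90.0]
force: [-0.6, 0.2, 1.4]
opening: 0.0874
gripper_force: 0.0
clock: 3.45
tool_pos: [0.4637, 0.3603, 0.4044]
orientation: [180.0, -0.0, -90.1]
force: [-0.8, 0.4, 0.1]
opening: 0.0872
gripper_force: 0.0
now [0.4637 0.3603 0.4044] [ 1.7999e+02 -2.0000e-02 -9.0100e+01] shift units(now axes) [ 0.97 -0.94  3.66] (goal axes) [ 0.97 -0.93  3.66] turn [ 0.   -0.   -0.02]
[ 5.69181790e+01  1.23574744e+01 -1.07684145e+01  1.18003528e-03
 -6.68989882e+01 -5.70199689e+01]
{'fx': 344.22921657315055, 'k1': 0.024470475848127428, 'tool_from_camera': array([[-4.15680268e-04, -9.66308105e-01, -2.57387789e-01,
         6.81688741e-02],
       [ 9.99999903e-01, -3.63754988e-04, -2.49354619e-04,
         5.84887655e-04],
       [ 1.47327297e-04, -2.57387867e-01,  9.66308162e-01,
         1.88704559e-02],
       [ 0.00000000e+00,  0.00000000e+00,  0.00000000e+00,
         1.00000000e+00]])}
((400.5, 336.5), (15.0, 317.0), 90.0) [[0.37421057 0.44395065 0.17      ]]
```

```bash
python3 -m handwheel '[[1,0.97,-0.93,0,0,0,0],[1,0,0,1,0,0,0],[1,0,0,1,0,0,0],[1,0,0,1,0,0,0],[1,0,0,0.6,0,0,0]]'
python3 -m handwheel '[[1,0,0,0,0,0,0]]' >/dev/null
python3 -c "
from h import *
goto([.487,.336,.313],[180,0,-90]); save(cam('wrist'),'w1')"
```

```text
clock: 4.12
tool_pos: [0.4853, 0.3377, 0.3134]
orientation: [179.9, -0.1, -89.9]
force: [0.2, 0.6, 1.2]
opening: 0.0876
gripper_force: 0.0
now [0.4855 0.3375 0.3138] [ 1.7993e+02 -9.0000e-02 -8.9940e+01] shift units(now axes) [ 0.06 -0.06  0.03] (goal axes) [ 0.06 -0.06  0.03] turn [ 0.01 -0.02  0.01]
```

View pics/w1.png

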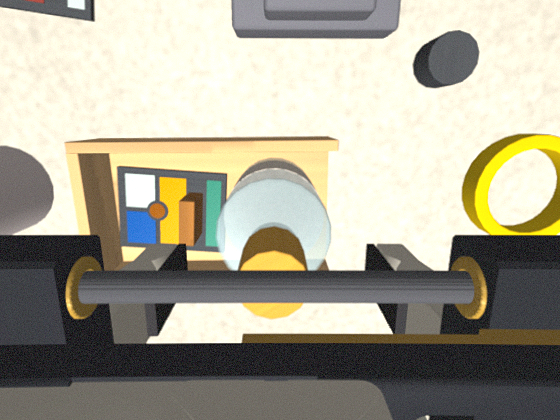

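The cap sits centred between the fingers. I'm gripping it and lifting.

```bash
python3 -m handwheel '[[-1,0,0,0,0,0,0],[-1,0,0,0,0,0,0],[-1,0,0,0,0,0,0],[-1,0,0,0,0,0,0],[-1,0,0,0,0,0,0]]'
python3 -m handwheel '[[-1,0,0,0,0,0,0],[-1,0,0,-0.4,0,0,0],[-1,0,0,-0.8,0,0,0],[-1,0,0,-1,0,0,0],[-1,0,0,-1,0,0,0]]'
python3 -m handwheel '[[-1,0,0,-1,0,0,0],[-1,0,0,-0.8,0,0,0],[-1,0,0,-0.4,0,0,0],[-1,0,0,0,0,0,0]]'
```

```text
clock: 4.92
tool_pos: [0.486, 0.3373, 0.3147]
orientation: [-180.0, 0.0, -90.0]
force: [0.2, -0.2, -0.7]
opening: 0.043
gripper_force: 0.0
clock: 5.55
tool_pos: [0.4857, 0.3371, 0.3953]
orientation: [179.9, -0.0, -90.0]
force: [0.0, 0.0, -4.3]
opening: 0.0295
gripper_force: 30.0
clock: 6.05
tool_pos: [0.4859, 0.3372, 0.4499]
orientation: [-180.0, 0.0, -90.0]
force: [0.3, 0.1, -4.9]
opening: 0.0292
gripper_force: 30.0
```

```bash
python3 -m handwheel '[[-1,0.3,0,0,0,0,0],[-1,0.7,0,0,0,0,0],[-1,1,0,0,0,0,0],[-1,1,0,0,0,0,0],[-1,1,0,0,0,0,0]]' >/dev/null
python3 -m handwheel '[[-1,1,0,0,0,0,0],[-1,1,0,0,0,0,0],[-1,1,0,0,0,0,0],[-1,1,0,0,0,0,0],[-1,1,0,0,0,0,0]]' >/dev/null
python3 -m handwheel '[[-1,1,0,0,0,0,0],[-1,1,0,0,0,0,0],[-1,1,0,0,0,0,0],[-1,1,0,0,0,0,0],[-1,1,0,0,0,0,0]]' 
python3 -m handwheel '[[-1,1,0,0,0,0,0],[-1,1,0,0,0,0,0],[-1,1,0,0,0,0,0],[-1,1,0,0,0,0,0],[-1,1,0,0,0,0,0]]' >/dev/null
python3 -m handwheel '[[-1,1,0,0,0,0,0],[-1,1,0,0,0,0,0],[-1,1,0,0,0,0,0],[-1,1,0,0,0,0,0],[-1,1,0,0,0,0,0]]' >/dev/null
python3 -m handwheel '[[-1,1,-0.2,0,0,0,0],[-1,1,-0.2,0,0,0,0],[-1,0.7,0,0,0,0,0],[-1,0.3,0,0,0,0,0],[-1,0,0,0,0,0,0]]'
python3 -c "
from h import *
goto([.497,-.343,.322],[180,0,-90]); s=cam('side');save(s,'s2',(230,100,430,250),3)"
```

```text
clock: 7.92
tool_pos: [0.4857, -0.0144, 0.4497]
orientation: [-180.0, 0.0, -90.0]
force: [0.2, -0.0, -3.0]
opening: 0.0293
gripper_force: 30.0
clock: 9.8
tool_pos: [0.4959, -0.338, 0.4495]
orientation: [180.0, 0.0, -90.0]
force: [-0.6, 0.3, -4.4]
opening: 0.0296
gripper_force: 30.0
now [ 0.4959 -0.338   0.4495] [ 1.7999e+02  1.0000e-02 -9.0010e+01] shift units(now axes) [ 0.2  -0.04  5.1 ] (goal axes) [ 0.2  -0.04  5.1 ] turn [ 0.  0. -0.]
```

View pics/s2.png

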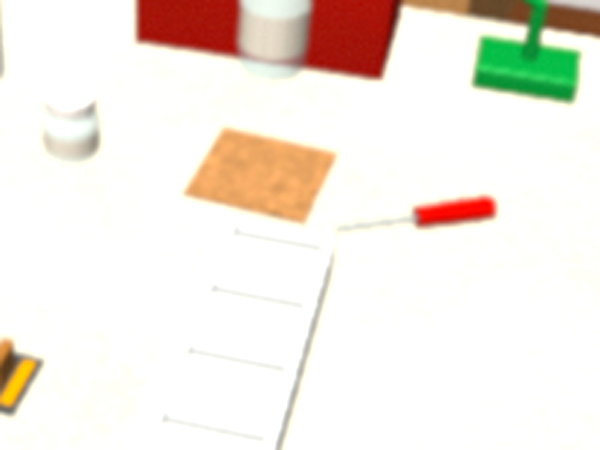

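The bottle hangs upright over the mat, its base at crop (272,70). I'm lowering it, slowly at the end.

```bash
python3 -m handwheel '[[-1,0.2,0,0.5,0,0,0],[-1,0,0,1,0,0,0],[-1,0,0,1,0,0,0],[-1,0,0,1,0,0,0],[-1,0,0,0.8,0,0,0]]'
python3 -m handwheel '[[-1,0,0,0.3,0,0,0],[-1,0,0,0.15,0,0,0],[-1,0,0,0.1,0,0,0],[-1,0,0,0,0,0,0]]'
python3 -m handwheel '[[-1,0,0,0.1,0,0,0],[-1,0,0,0,0,0,0]]'
```

```text
clock: 10.48
tool_pos: [0.496, -0.3421, 0.3403]
orientation: [179.9, 0.0, -89.9]
force: [-0.1, -0.0, -4.5]
opening: 0.0297
gripper_force: 30.0
clock: 10.98
tool_pos: [0.4964, -0.3427, 0.3289]
orientation: [-180.0, -0.0, -90.0]
force: [-0.1, 0.6, -4.4]
opening: 0.0295
gripper_force: 30.0
clock: 11.22
tool_pos: [0.4962, -0.3427, 0.3259]
orientation: [-180.0, 0.0, -90.0]
force: [0.2, -0.9, -4.2]
opening: 0.0294
gripper_force: 30.0
```

```bash
python3 -m handwheel '[[-1,0,0,0.08,0,0,0],[-1,0,0,0.04,0,0,0],[-1,0,0,0,0,0,0]]'
python3 -m handwheel '[[-1,0,0,0.08,0,0,0],[-1,0,0,0,0,0,0]]'
python3 -m handwheel '[[-1,0,0,0.08,0,0,0],[-1,0,0,0,0,0,0]]'
```

```text
clock: 11.6
tool_pos: [0.4963, -0.3427, 0.3228]
orientation: [180.0, 0.0, -90.0]
force: [-0.1, 0.3, -4.9]
opening: 0.0297
gripper_force: 30.0
clock: 11.85
tool_pos: [0.4962, -0.3427, 0.3207]
orientation: [180.0, 0.0, -90.0]
force: [-0.1, 0.5, -4.6]
opening: 0.0294
gripper_force: 30.0
clock: 12.1
tool_pos: [0.4962, -0.3427, 0.3187]
orientation: [180.0, 0.0, -90.0]
force: [0.4, -0.1, -4.1]
opening: 0.0292
gripper_force: 30.0
```

```bash
python3 -m handwheel '[[-1,0,0,0.06,0,0,0],[-1,0,0,0,0,0,0]]' | grep -E "pos|force"
python3 -m handwheel '[[-1,0,0,0.06,0,0,0],[-1,0,0,0,0,0,0]]'| grep -E "pos|force"
python3 -m handwheel '[[-1,0,0,0.06,0,0,0],[-1,0,0,0,0,0,0]]'| grep -E "pos|force"
```

```text
tool_pos: [0.4963, -0.3427, 0.3173]
force: [0.2, 0.2, -4.3]
gripper_force: 30.0
tool_pos: [0.4965, -0.3428, 0.3163]
force: [0.1, 0.2, -1.0]
gripper_force: 30.0
tool_pos: [0.4967, -0.3429, 0.3162]
force: [-1.5, 2.2, 8.1]
gripper_force: 30.0
```

The base touched down at TCP z ≈ 0.3165. I'm releasing, rising and heading to the rack.

```bash
python3 -m handwheel '[[1,0,0,-0.04,0,0,0],[1,0,0,0,0,0,0],[1,0,0,0,0,0,0],[1,0,0,0,0,0,0],[1,0,0,0,0,0,0]]' | grep -E "pos|force|open"
python3 -m handwheel '[[1,0,0,0,0,0,0],[1,0,0,-0.3,0,0,0],[1,0,0,-1,0,0,0],[1,0,0,-1,0,0,0],[1,0,0,-1,0,0,0]]' | grep -E "pos|force|open"
python3 -m handwheel '[[1,-1,-0.3,-0.2,0,0,0],[1,-1,-0.3,0,0,0,0],[1,-1,-0.3,0,0,0,0],[1,-1,-0.3,0,0,0,0],[1,-1,-0.3,0,0,0,0]]' >/dev/null
python3 -m handwheel '[[1,-1,-0.2,0,0,0,0],[1,-1,-0.2,0,0,0,0],[1,-1,0,0,0,0,0],[1,-1,0,0,0,0,0],[1,-1,0,0,0,0,0]]' >/dev/null
python3 -m handwheel '[[1,-1,0,0,0,0,0],[1,-1,0,0,0,0,0],[1,-1,0,0,0,0,0],[1,-1,0,0,0,0,0],[1,-1,0,0,0,0,0]]'  | grep -E "pos|force|open"
python3 -c "
from h import *
s=cam('top');save(s,'t3',(380,120,520,330),2.5)"
python3 -m handwheel '[[1,-1,0,0,0,0,0],[1,-1,0,0,0,0,0],[1,-1,0,0,0,0,0],[1,-1,0,0,0,0,0],[1,-1,0,0,0,0,0]]' >/dev/null
python3 -m handwheel '[[1,-1,0,0,0,0,0],[1,-1,0,0,0,0,0],[1,-1,0,0,0,0,0],[1,-1,0,0,0,0,0],[1,-0.5,0,0,0,0,0]]' >/dev/null
python3 -m handwheel '[[1,0,0,0,0,0,0],[1,0,0,0,0,0,0]]' 
python3 -c "
from h import *
s=cam('wrist'); save(s,'w4'); np.savez('w4.npz',**s)"
```

```text
tool_pos: [0.4963, -0.3427, 0.3153]
force: [-0.2, 0.3, 0.6]
opening: 0.0735
gripper_force: 0.0
tool_pos: [0.4963, -0.3427, 0.3994]
force: [-0.6, 0.0, 1.2]
opening: 0.0877
gripper_force: 0.0
tool_pos: [0.5435, 0.0331, 0.4036]
force: [-0.3, -0.4, 0.6]
opening: 0.0877
gripper_force: 0.0
clock: 17.52
tool_pos: [0.5434, 0.2694, 0.4028]
orientation: [180.0, -0.0, -90.0]
force: [-0.6, 0.2, -0.1]
opening: 0.0878
gripper_force: 0.0
```

View pics/w4.png

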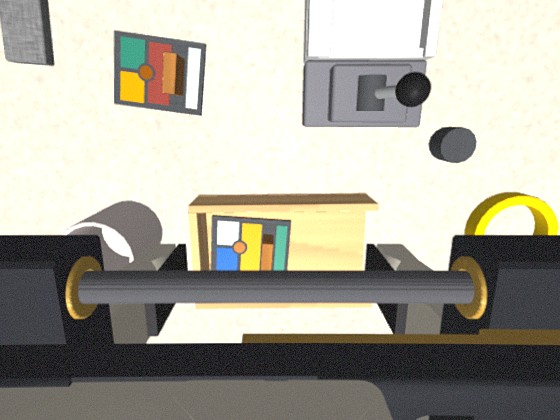

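View pics/t3.png

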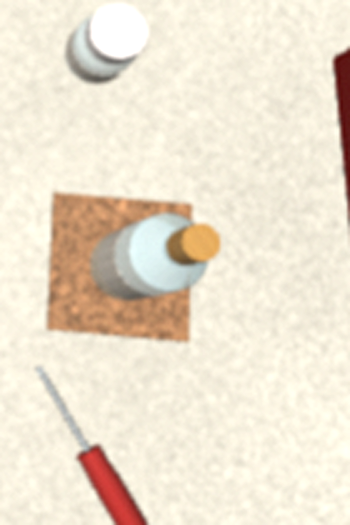

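The bottle stands upright on the mat. The wrist view shows the panel_a bar at about (266,252), partly behind the rod. I'm moving above it for a clear look.

```bash
python3 -m handwheel '[[0.2,-1,-0.1,0,0,0,0],[0.2,-1,-0.1,0,0,0,0],[0.2,-1,-0.1,0,0,0,0],[0.2,0,0,0,0,0,0],[0.2,0,0,0,0,0,0]]' 
python3 -c "
from h import *
s=cam('wrist'); save(s,'w5',(150,80,390,260),3.3); np.savez('w5.npz',**s)
s=dict(np.load('w4.npz')); np.set_printoptions(suppress=True,precision=4)
print(on_z(s,[(115,31),(207,42),(203,114),(114,102)],.006))
"
```

```text
clock: 18.2
tool_pos: [0.5508, 0.3455, 0.4024]
orientation: [180.0, -0.0, -89.9]
force: [-0.6, -0.9, -0.2]
opening: 0.053
gripper_force: 0.0
[[0.7018 0.1197 0.006 ]
 [0.6116 0.1289 0.006 ]
 [0.6196 0.1981 0.006 ]
 [0.7114 0.1864 0.006 ]]
```

View pics/w5.png

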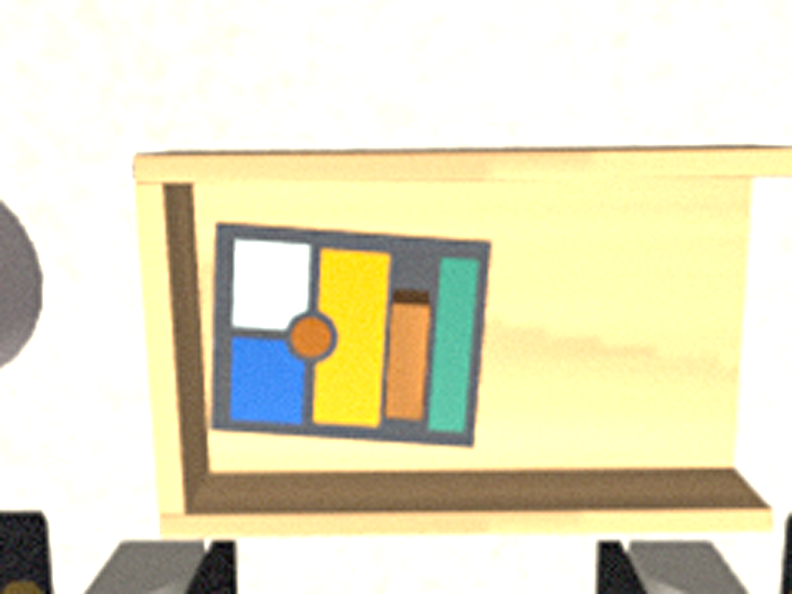

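The crop shows the bar top at (386..429, 303..420) and the plate corners clearly.

```bash
python3 -c "
from h import *
np.set_printoptions(suppress=True,precision=4)
s=dict(np.load('w5.npz')); f=lambda L:np.array(L)/3.3+[150,80]
b=on_z(s,f([(393,303),(429,303),(421,420),(386,418)]),.042); p=on_z(s,f([(217,223),(490,241),(472,446),(213,428)]),.010)
print(b,b.mean(0),p,p.mean(0))
for A in(p,): 
  for i,j in((1,0),(2,3),(1,2),(0,3)): d=A[j]-A[i]; print(np.degrees(np.arctan2(d[1],d[0])),np.linalg.norm(d))
r=on_z(s,f([(138,155),(792,150),(765,532),(160,533)]),.05);print('rack',r)
"
```

```text
[[0.5568 0.3297 0.042 ]
 [0.5459 0.3297 0.042 ]
 [0.5482 0.3663 0.042 ]
 [0.5591 0.3656 0.042 ]] [0.5525 0.3478 0.042 ] [[0.6143 0.3086 0.01  ]
 [0.5257 0.3143 0.01  ]
 [0.5306 0.3838 0.01  ]
 [0.6188 0.3775 0.01  ]] [0.5723 0.3461 0.01  ]
-3.6628580353454554 0.08886826597580255
-4.091742314318191 0.08843966538883838
85.96470684963172 0.06966144586360987
86.31909478249408 0.06899797372204085
rack [[0.6291 0.2862 0.05  ]
 [0.4429 0.2848 0.05  ]
 [0.4413 0.4001 0.05  ]
 [0.6294 0.4006 0.05  ]]
```

```bash
python3 -m handwheel '[[0.2,0,0,0,0,0,0.67],[0.2,0,0,0,0,0,0]]' | tail -1
python3 -c "
from h import *
goto([.5525,.348,.198],[180,0,-94])
s=cam('top'); print(on_z(s,[(137,146),(135,119)],.085))"
```

```text
gripper_force: 0.0
now [0.5509 0.3444 0.4031] [-1.7999e+02  1.0000e-02 -9.3990e+01] shift units(now axes) [-0.15 -0.05  8.21] (goal axes) [-0.15 -0.05  8.21] turn [-0.  0.  0.]
[[0.67387752 0.32023775 0.085     ]
 [0.73725273 0.32793121 0.085     ]]
```

```bash
python3 -m handwheel '[[0.2,-0.15,-0.05,0.5,0,0,0],[0.2,0,0,1,0,0,0],[0.2,0,0,1,0,0,0],[0.2,0,0,1,0,0,0],[0.2,0,0,1,0,0,0]]' | tail -1
python3 -m handwheel '[[0.2,0,0,1,0,0,0],[0.2,0,0,1,0,0,0],[0.2,0,0,1,0,0,0],[0.2,0,0,0.6,0,0,0],[0.2,0,0,0.1,0,0,0]]'
python3 -m handwheel '[[0.2,0,0,0,0,0,0],[-1,0,0,0,0,0,0],[-1,0,0,0,0,0,0],[-1,0,0,0,0,0,0],[-1,0,0,0,0,0,0]]'
python3 -m handwheel '[[-1,0,0,0,0,0,0],[-1,0,0,0,0,0,0],[-1,0,0,0,0,0,0]]'
```

```text
gripper_force: 0.0
clock: 19.8
tool_pos: [0.5522, 0.3482, 0.1965]
orientation: [179.9, -0.1, -94.0]
force: [-0.5, 0.0, 0.4]
opening: 0.0527
gripper_force: 0.0
clock: 20.42
tool_pos: [0.5525, 0.3485, 0.1981]
orientation: [-180.0, 0.0, -94.0]
force: [-0.3, 0.7, -0.0]
opening: 0.0179
gripper_force: 0.0
clock: 20.8
tool_pos: [0.5526, 0.3485, 0.198]
orientation: [-180.0, 0.0, -94.0]
force: [0.5, 0.1, 0.8]
opening: 0.0115
gripper_force: 30.0
```

```bash
python3 -m handwheel '[[-1,0,0,-0.5,0,0,0],[-1,0,0,-1,0,0,0],[-1,0,0,-1,0,0,0],[-1,0,0,-1,0,0,0],[-1,0,0,-1,0,0,0]]' | tail -1
python3 -m handwheel '[[-1,0,0,-1,0,0,0],[-1,0,0,-0.5,0,0,0],[-1,0,0,0,0,0,0]]'
python3 -c "
from h import *
np.set_printoptions(suppress=True,precision=4)
s=cam('top');np.savez('t6.npz',**s)
f=lambda L:np.array(L)/2.75+[90,100]
print('far out',on_z(s,f([(346,328),(777,327)]),.048))
print('lip inner',on_z(s,f([(350,349),(774,347)]),.048))
print('near out',on_z(s,f([(345,467),(779,465)]),.046))
print('sill inner',on_z(s,f([(357,457),(768,455)]),.046))
print('div',on_z(s,f([(461,400),(560,400),(664,400)]),.040))
save(s,'t6',(180,205,390,285),3.8)
"
```

```text
gripper_force: 30.0
clock: 21.8
tool_pos: [0.5524, 0.3485, 0.3487]
orientation: [-180.0, 0.1, -94.0]
force: [-0.8, 0.2, -3.4]
opening: 0.0119
gripper_force: 30.0
far out [[ 0.5121  0.1475  0.048 ]
 [ 0.5096 -0.2044  0.048 ]]
lip inner [[ 0.4948  0.1439  0.048 ]
 [ 0.4933 -0.2013  0.048 ]]
near out [[ 0.3994  0.1467  0.046 ]
 [ 0.3985 -0.2018  0.046 ]]
sill inner [[ 0.4073  0.1371  0.046 ]
 [ 0.4065 -0.1934  0.046 ]]
div [[ 0.453   0.0536  0.04  ]
 [ 0.4523 -0.0273  0.04  ]
 [ 0.4516 -0.1119  0.04  ]]
```

View pics/t6.png

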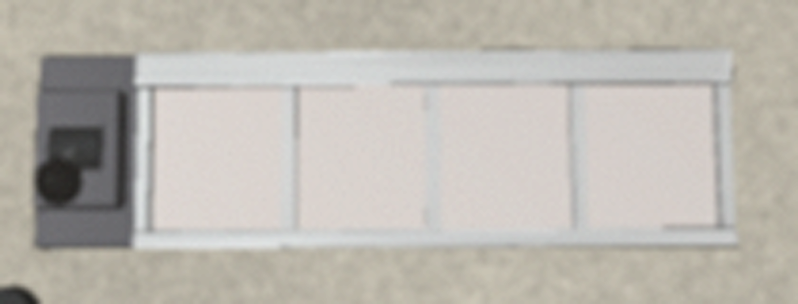

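The crop confirms the earlier estimate: box centre about (0.4555, -0.0285), yaw about -0.4°, and the dividers at crop x = 291, 432 and 576. I'm taking the panel towards bay 3 and looking from close by.

```bash
python3 -m handwheel '[[-1,0,0,0,0,0,-0.6],[-1,0.9,1,0,0,0,0],[-1,0.9,1,0,0,0,0],[-1,0.9,1,0,0,0,0],[-1,0.9,1,0,0,0,0]]' | tail -1
python3 -m handwheel '[[-1,0.4,0.6,0,0,0,0],[-1,0,0,0,0,0,0],[-1,0,0,0,0,0,0]]'
python3 -c "
from h import *
s=cam('wrist');np.savez('w7.npz',**s);save(s,'w7')
"
```

```text
gripper_force: 30.0
clock: 22.85
tool_pos: [0.4373, 0.2499, 0.3478]
orientation: [-180.0, 0.0, -90.4]
force: [0.3, 0.2, -3.2]
opening: 0.0114
gripper_force: 30.0
```

View pics/w7.png

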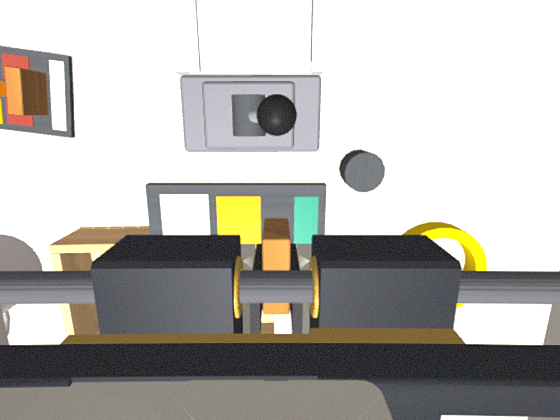

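The wrist view shows the switch block at (183..320, 75..150), the lever ball at (276,115), bay-3 edge lines at columns ~198 and ~312, and the held panel's side edge at row 183 from column 149 to 326.

```bash
python3 -c "
from h import *
np.set_printoptions(suppress=True,precision=4,linewidth=200)
s=dict(np.load('w7.npz'));g=cv2.cvtColor(s['color'],cv2.COLOR_RGB2GRAY)
for r in (20,50): print(r,g[r,175:340].tolist())
print(on_z(s,[(183,76),(320,76),(183,150),(320,150)],.02))
print(on_z(s,[(198,20),(198.5,50)],.042),on_z(s,[(312,20),(312,50)],.046))
d=get_obs();zt=.1538+.006
p=on_z(s,[(149,183),(326,183)],zt);print(p,'rel tcp',p-d['tool_pos'])
"
```

```text
20 [212, 212, 213, 213, 217, 216, 214, 213, 215, 216, 213, 212, 211, 209, 215, 216, 216, 216, 218, 220, 205, 139, 114, 194, 227, 224, 224, 223, 222, 223, 222, 224, 222, 223, 224, 222, 223, 223, 222, 223, 224, 225, 223, 223, 222, 223, 224, 223, 224, 225, 223, 223, 224, 224, 223, 223, 223, 223, 224, 223, 224, 225, 224, 224, 224, 224, 223, 224, 224, 223, 224, 223, 225, 223, 225, 222, 222, 224, 225, 227, 224, 224, 224, 224, 224, 225, 224, 224, 224, 226, 224, 225, 224, 225, 224, 224, 224, 224, 225, 226, 223, 223, 225, 224, 225, 225, 223, 225, 226, 224, 224, 224, 223, 224, 224, 224, 224, 223, 224, 224, 223, 224, 224, 224, 223, 225, 223, 224, 223, 223, 223, 224, 225, 224, 225, 196, 132, 117, 180, 220, 218, 220, 217, 216, 215, 218, 220, 220, 217, 220, 205, 182, 201, 200, 195, 197, 195, 196, 198, 195, 196, 199, 201, 200, 199]
50 [210, 210, 211, 211, 213, 218, 217, 218, 215, 213, 215, 215, 216, 214, 212, 211, 213, 215, 217, 215, 220, 219, 200, 131, 141, 229, 226, 224, 222, 224, 223, 224, 224, 222, 223, 224, 223, 224, 222, 224, 222, 223, 223, 224, 225, 223, 223, 225, 223, 225, 224, 223, 225, 22
[... 163 characters left out ...]
223, 225, 224, 225, 225, 225, 225, 225, 225, 224, 226, 225, 223, 226, 223, 225, 224, 224, 225, 225, 224, 225, 224, 224, 223, 225, 224, 224, 224, 225, 225, 224, 225, 223, 226, 223, 224, 225, 225, 225, 225, 225, 224, 224, 225, 224, 224, 226, 210, 147, 94, 167, 217, 221, 220, 218, 217, 216, 217, 218, 217, 219, 219, 204, 189, 204, 205, 205, 204, 205, 204, 205, 202, 204, 208, 208, 207, 200, 200]
[[0.5139 0.1482 0.02  ]
 [0.3991 0.1489 0.02  ]
 [0.5188 0.2095 0.02  ]
 [0.3973 0.2102 0.02  ]]
[[0.494  0.1117 0.042 ]
 [0.4951 0.1322 0.042 ]] [[0.4092 0.1132 0.046 ]
 [0.4087 0.1333 0.046 ]]
[[0.4995 0.2131 0.1598]
 [0.4115 0.2136 0.1598]] rel tcp [[ 0.0622 -0.0369 -0.188 ]
 [-0.0258 -0.0363 -0.188 ]]
```

Box refined to centre x = 0.457. The held panel's origin is about 18–19 mm ahead of the TCP and 194 mm below it. I'm moving over bay 3 and tilting 21°.

```bash
python3 -m handwheel '[[-1,1,-0.4,0,0,0,0],[-1,1,-0.4,0,0,0,0],[-1,1,-0.4,0,0,0,0],[-1,1,-0.4,0,0,0,0],[-1,1,-0.4,0,0,0,0]]' | tail -1
python3 -m handwheel '[[-1,0.9,-0.5,0,0,0,0],[-1,0,0,1,-0.5,0,0],[-1,0,0,0.9,-1,0,0],[-1,0,0,0,-1,0,0],[-1,0,0,0,-1,0,0]]' |tail -1
python3 -m handwheel '[[-1,0,0,0,0,0,0],[-1,0,0,0,0,0,0]]'
cat >> h.py <<'E'
def seat(by,bx,theta,F,yaw=-90.4,off=(.019,.194),dy=.0016,bed=.03):
    "TCP goal for far lower edge at F=(x,z) rel. bay at tilt theta"
    t=np.radians(theta);c,s_=np.cos(t),np.sin(t);a=.045+off[0]
    p=np.array([bx+F[0]-a*c+off[1]*s_, by+dy, bed+F[1]+a*s_+off[1]*c])
    G=Ro.from_euler('y',theta,degrees=True)*Ro.from_euler('xyz',[180,0,yaw],degrees=True)
    goto(p,G.as_euler('xyz',degrees=True)); print("goal",p.round(4), "force",get_obs()["force"].round(1)); return p
E
python3 -c "
from h import *
seat(.1005,.458,21,(.031,.03))"
```

```text
gripper_force: 30.0
gripper_force: 30.0
clock: 24.4
tool_pos: [0.4975, 0.1014, 0.3001]
orientation: [159.1, -0.0, -90.4]
force: [0.6, -0.3, -3.4]
opening: 0.0115
gripper_force: 30.0
now [0.4975 0.1014 0.3001] [ 1.5912e+02 -2.0000e-02 -9.0410e+01] shift units(now axes) [-0.03 -0.56  1.33] (goal axes) [-0.03 -0.56  1.33] turn [-0.02  0.02  0.  ]
goal [0.4988 0.1021 0.2641] force [ 0.6 -0.3 -3.4]
```

```bash
python3 -m handwheel '[[-1,-0.03,-0.28,0.67,0,0,0],[-1,0,-0.28,0.66,0,0,0],[-1,0,-0.15,0.4,0,0,0],[-1,0,-0.15,0.38,0,0,0],[-1,0,0,0,0,0,0]]' 
python3 -m handwheel '[[-1,0,-0.05,0.13,0,0,0],[-1,0,0,0,0,0,0]]'
python3 -c "
from h import *
seat(.1005,.458,21,(.031,.002))"
```

```text
clock: 25.02
tool_pos: [0.4981, 0.102, 0.2428]
orientation: [158.9, -0.0, -90.4]
force: [-0.2, 0.5, -2.0]
opening: 0.0118
gripper_force: 30.0
clock: 25.28
tool_pos: [0.4983, 0.1021, 0.2401]
orientation: [159.0, 0.0, -90.4]
force: [0.1, -0.6, -2.8]
opening: 0.012
gripper_force: 30.0
now [0.4983 0.1021 0.2401] [ 1.5902e+02  1.0000e-02 -9.0390e+01] shift units(now axes) [-0.   -0.07  0.15] (goal axes) [-0.   -0.07  0.15] turn [-0.    0.02  0.01]
goal [0.4988 0.1021 0.2361] force [ 0.1 -0.6 -2.8]
```

```bash
python3 -m handwheel '[[-1,0,-0.06,0.13,0,0,0],[-1,0,0,0,0,0,0]]' | grep -E "pos|^force"
python3 -m handwheel '[[-1,0,-0.12,-0.05,0,0,0],[-1,0,-0.12,-0.05,0,0,0],[-1,0,0,0,0,0,0]]'| grep -E "pos|^force"
python3 -m handwheel '[[-1,0,-0.11,-0.04,0,0,0],[-1,0,0,0,0,0,0]]'| grep -E "pos|^force"
python3 -m handwheel '[[-1,0,-0.08,-0.03,0,0,0],[-1,0,0,0,0,0,0]]'| grep -E "pos|^force"
```

```text
tool_pos: [0.4984, 0.102, 0.2363]
force: [-0.2, 0.0, -2.9]
tool_pos: [0.5053, 0.1021, 0.2366]
force: [-0.2, 0.5, -3.7]
tool_pos: [0.5081, 0.102, 0.2365]
force: [-0.1, -1.0, -3.2]
tool_pos: [0.5102, 0.102, 0.2366]
force: [0.3, 0.1, -2.5]
```

```bash
python3 -m handwheel '[[-1,0,-0.05,-0.02,0,0,0],[-1,0,0,0,0,0,0]]'| grep -E "pos|^force"
python3 -m handwheel '[[-1,0,-0.04,-0.015,0,0,0],[-1,0,0,0,0,0,0]]'| grep -E "pos|^force"
python3 -m handwheel '[[-1,0,-0.04,-0.015,0,0,0],[-1,0,0,0,0,0,0]]'| grep -E "pos|^force"
```

```text
tool_pos: [0.5113, 0.1019, 0.2365]
force: [-1.3, -0.0, -2.0]
tool_pos: [0.5118, 0.1019, 0.2364]
force: [-4.5, 0.6, 1.5]
tool_pos: [0.5123, 0.1018, 0.2364]
force: [-6.7, 0.6, 2.5]
```

Wall contact came at TCP x ≈ 0.511. I'm backing off about 2 mm and swinging down around the far edge.

```bash
python3 -m handwheel '[[-1,0,0.08,0.03,0,0,0],[-1,0,0.4,0.145,0.5,0,0],[-1,0,0.4,0.145,0.5,0,0],[-1,0,0,0,0,0,0]]'| grep -E "pos|^force|orient"
python3 -c "
from h import *
seat(.1005,.4565,15,(.044,.002))"
```

```text
tool_pos: [0.4898, 0.1022, 0.2369]
orientation: [165.1, 0.0, -90.3]
force: [0.1, 0.1, -2.1]
now [0.4898 0.1022 0.2369] [ 1.6509e+02  2.0000e-02 -9.0340e+01] shift units(now axes) [0.   0.03 0.05] (goal axes) [0.   0.03 0.05] turn [-0.02  0.02  0.01]
goal [0.4889 0.1021 0.236 ] force [ 0.1  0.1 -2.1]
```

```bash
python3 -m handwheel '[[-1,0,0.44,0.16,0.5,0,0],[-1,0,0.4,0.16,0.5,0,0],[-1,0,0,0,0,0,0]]'| grep -E "pos|^force|orient"
python3 -c "
from h import *
seat(.1005,.4565,9,(.044,.002))"
```

```text
tool_pos: [0.4678, 0.1023, 0.2339]
orientation: [171.0, 0.0, -90.3]
force: [0.1, -0.2, -2.6]
now [0.4678 0.1023 0.2339] [171.     0.   -90.34] shift units(now axes) [0.01 0.   0.01] (goal axes) [0.01 0.   0.01] turn [0.   0.01 0.01]
goal [0.4676 0.1021 0.2336] force [ 0.1 -0.2 -2.6]
```

```bash
python3 -m handwheel '[[-1,0,0.4,0.145,0.5,0,0],[-1,0,0,0,0,0,0]]'| grep -E "pos|^force|orient"
python3 -m handwheel '[[-1,0,0.4,0.145,0.5,0,0],[-1,0,0,0,0,0,0]]'| grep -E "pos|^force|orient"
python3 -m handwheel '[[-1,0,0.4,0.145,0.5,0,0],[-1,0,0,0,0,0,0]]'| grep -E "pos|^force|orient"
python3 -c "
from h import *
seat(.1005,.4565,0,(.044,.0))"
```

```text
tool_pos: [0.4575, 0.1024, 0.2317]
orientation: [173.9, -0.0, -90.3]
force: [-0.4, 0.2, -1.8]
tool_pos: [0.4471, 0.1024, 0.2291]
orientation: [176.9, -0.0, -90.3]
force: [0.4, -0.1, -2.1]
tool_pos: [0.4369, 0.1024, 0.2259]
orientation: [179.9, -0.1, -90.3]
force: [-0.3, -0.7, -2.9]
now [0.4369 0.1024 0.2259] [ 1.7988e+02 -6.0000e-02 -9.0340e+01] shift units(now axes) [0.01 0.01 0.08] (goal axes) [0.01 0.01 0.08] turn [ 0.02 -0.01  0.01]
goal [0.4365 0.1021 0.224 ] force [-0.3 -0.7 -2.9]
```

Flat and about 2 mm above the bed. I'm pressing down gently.

```bash
python3 -m handwheel '[[-1,0,0,0.06,0,0,0],[-1,0,0,0,0,0,0]]'| grep -E "pos|^force"
python3 -m handwheel '[[-1,0,0,0.06,0,0,0],[-1,0,0,0,0,0,0]]'| grep -E "pos|^force"
python3 -m handwheel '[[-1,0,0,0.04,0,0,0],[-1,0,0,0,0,0,0]]'| grep -E "pos|^force"
```

```text
tool_pos: [0.4376, 0.1027, 0.2244]
force: [0.4, -0.3, -2.9]
tool_pos: [0.4374, 0.1027, 0.224]
force: [-5.3, 0.2, 13.3]
tool_pos: [0.4374, 0.1027, 0.2239]
force: [-10.7, -0.9, 27.7]
```

```bash
python3 -m handwheel '[[0.2,0,0,0,0,0,0],[0.2,0,0,0,0,0,0],[0.2,0,0,0,0,0,0],[0.2,0,0,0,0,0,0],[0.2,0,0,0,0,0,0]]'| grep -E "pos|^force|open"
python3 -m handwheel '[[0.2,0,0,-0.3,0,0,0],[0.2,0,0,-1,0,0,0],[0.2,0,0,-1,0,0,0],[0.2,0,0,-1,0,0,0],[0.2,0,0,-0.9,0,0,0]]'| tail -1
python3 -m handwheel '[[0.2,-0.3,-1,0,0,0,0.5],[0.2,-0.3,-1,0,0,0,0.5],[0.2,-0.3,-1,0,0,0,0],[0.2,-0.3,-1,0,0,0,0],[0.2,-0.3,-1,0,0,0,0]]'| tail -1
python3 -m handwheel '[[0.2,0,-1,0,0,0,0],[0.2,0,-1,0,0,0,0],[0.2,0,-1,0,0,0,0],[0.2,0,0,0,0,0,0],[0.2,0,0,0,0,0,0]]'
python3 -c "
from h import *
s=cam('wrist'); np.savez('w8.npz',**s); save(s,'w8',(0,0,560,300),1.42)"
```

```text
tool_pos: [0.4406, 0.1044, 0.2243]
force: [9.8, -1.9, 10.7]
opening: 0.051
gripper_force: 0.0
gripper_force: 0.0
clock: 32.02
tool_pos: [0.6383, 0.1213, 0.3262]
orientation: [179.9, -0.0, -96.4]
force: [0.1, -0.0, 0.9]
opening: 0.0524
gripper_force: 0.0
```

View pics/w8.png

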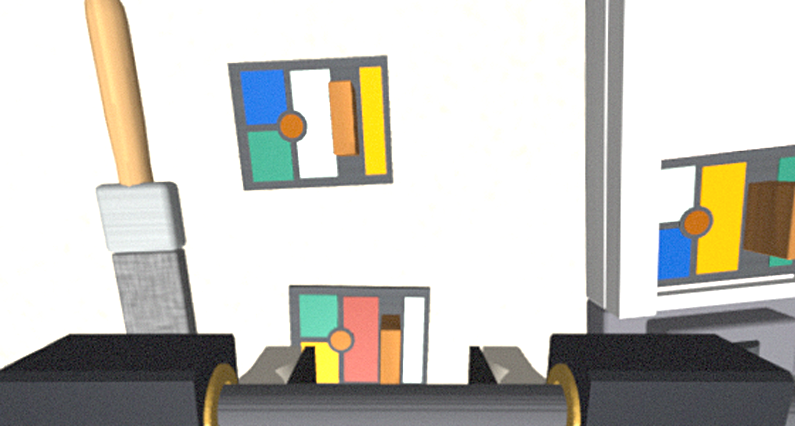

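The view shows one panel (blue/green) with plate corners at crop (229,64), (386,57), (392,183), (245,189) and its bar at (329..356, 82..155). The other (red) has its top edge at (290,286)–(429,289). Panel_a lies in bay 3 under the lip. While opening, the near finger rubbed the sill, so I'll grip the other bars 4 mm higher.

```bash
python3 -c "
from h import *
np.set_printoptions(suppress=True,precision=4)
s=dict(np.load('w8.npz')); f=lambda L:np.array(L)/1.42
b=on_z(s,f([(329,82),(350,82),(356,154),(334,155)]),.038);p=on_z(s,f([(229,64),(386,57),(392,183),(245,189)]),.006)
print('B bar',b.mean(0),'plate',p.mean(0),p)
for i,j in((1,0),(2,3)): d=p[j]-p[i]; print(np.degrees(np.arctan2(d[1],d[0])),np.linalg.norm(d))
q=on_z(s,f([(290,286),(429,289)]),.006);d=q[0]-q[1];a=np.degrees(np.arctan2(d[1],d[0]));u=d/np.linalg.norm(d)
n=np.array([-u[1],u[0],0]);c=q.mean(0)+.035*n;print('C',q,a,c,'bar',c-.02*u)
print('C bar near end',on_z(s,f([(380,329),(400,329)]),.038))
t=cam('top');save(t,'t9',(180,205,390,285),3.8)
bar=on_z(s,f([(760,185),(780,185)]),.068);print('a bar',bar)
goto([c[0]-.02*u[0],c[1]-.02*u[1],.198],[180,0,a-90])
"
```

```text
B bar [0.6523 0.0272 0.038 ] plate [0.6722 0.0257 0.006 ] [[ 0.7141 -0.0115  0.006 ]
 [ 0.626  -0.0055  0.006 ]
 [ 0.6303  0.0631  0.006 ]
 [ 0.7184  0.0568  0.006 ]]
-3.895870547275849 0.08831986638902535
-4.074777887792434 0.08834178269515937
C [[0.7016 0.119  0.006 ]
 [0.6143 0.1309 0.006 ]] -7.732782507254452 [0.6627 0.1596 0.006 ] bar [0.6428 0.1623 0.006 ]
C bar near end [[0.6464 0.1433 0.038 ]
 [0.6349 0.1446 0.038 ]]
a bar [[0.4579 0.0822 0.068 ]
 [0.4488 0.0833 0.068 ]]
now [0.6382 0.1215 0.3268] [179.96  -0.01 -96.38] shift units(now axes) [-1.64 -0.    5.15] (goal axes) [-1.64  0.04  5.15] turn [ 0.01 -0.    0.23]
```

View pics/t9.png

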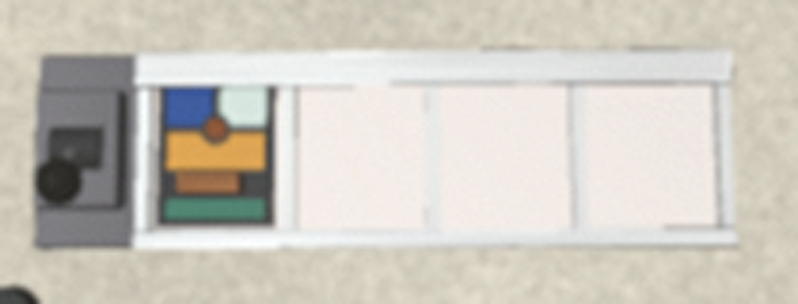

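Panel_a is in bay 3, square under the lip. I'm picking the red panel (C).

```bash
python3 -m handwheel '[[0.2,-0.8,0,0,0,0,0.15],[0.2,-0.82,0.02,0.5,0,0,0],[0.2,0,0,1,0,0,0],[0.2,0,0,1,0,0,0],[0.2,0,0,1,0,0,0]]' | tail -1
python3 -m handwheel '[[0.2,0,0,1,0,0,0],[0.2,0,0,0.6,0,0,0],[0.2,0,0,0,0,0,0]]'
python3 -m handwheel '[[-1,0,0,0,0,0,0],[-1,0,0,0,0,0,0],[-1,0,0,0,0,0,0],[-1,0,0,0,0,0,0],[-1,0,0,0,0,0,0]]' | tail -1
python3 -m handwheel '[[-1,0,0,0,0,0,0],[-1,0,0,0,0,0,0],[-1,0,0,0,0,0,0]]'
python3 -m handwheel '[[-1,0,0,-0.5,0,0,0],[-1,0,0,-1,0,0,0],[-1,0,0,-1,0,0,0],[-1,0,0,-1,0,0,0],[-1,0,0,-1,0,0,0]]' | tail -1
python3 -m handwheel '[[-1,0,0,-0.5,0,0,-0.5],[-1,0,0,0,0,0,-0.6],[-1,0,0,0,0,0,0]]'
python3 -c "
from h import *
s=cam('wrist'); np.savez('w10.npz',**s); save(s,'w10',(0,0,560,300),1.42)
seat(.0145,.457,0,(.030,.08),off=(.019,.198))"
```

```text
gripper_force: 0.0
clock: 33.12
tool_pos: [0.6427, 0.1619, 0.198]
orientation: [179.9, -0.1, -97.3]
force: [-0.5, 0.4, 1.0]
opening: 0.0526
gripper_force: 0.0
gripper_force: 30.0
clock: 34.12
tool_pos: [0.6434, 0.1618, 0.1997]
orientation: [-180.0, 0.0, -97.3]
force: [-0.6, -0.5, 3.9]
opening: 0.0117
gripper_force: 30.0
gripper_force: 30.0
clock: 35.12
tool_pos: [0.643, 0.1617, 0.3246]
orientation: [180.0, 0.0, -90.7]
force: [-0.5, -0.7, -2.3]
opening: 0.0119
gripper_force: 30.0
now [0.643  0.1617 0.3243] [179.96  -0.   -90.77] shift units(now axes) [5.94 8.72 0.66] (goal axes) [5.89 8.76 0.65] turn [ 0.01 -0.   -0.06]
goal [0.423  0.0161 0.308 ] force [-0.4 -0.9 -3.2]
```

View pics/w10.png

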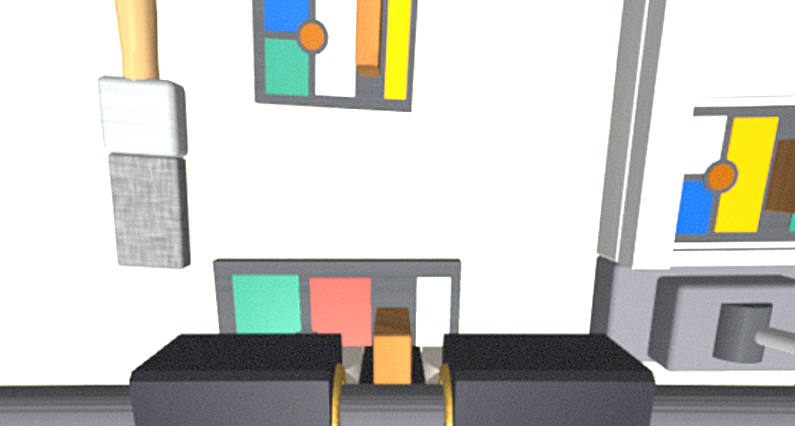

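The panel is held level, its side edge at crop (215..460, 261).

```bash
python3 -c "
from h import *
s=dict(np.load('w10.npz'));d=get_obs()['tool_pos']
p=on_z(s,np.array([(215,261),(460,261)])/1.42,d[2]-.1985+.006);print(p-d)
seat(.0145,.457,21,(.031,.06),off=(.019,.1985))"
```

```text
[[ 0.0624209  -0.03593304 -0.1925    ]
 [-0.02581831 -0.03481233 -0.1925    ]]
now [0.643  0.1617 0.3243] [179.96  -0.   -90.77] shift units(now axes) [5.9  5.66 1.05] (goal axes) [5.86 4.95 3.03] turn [-3.49  0.04 -0.06]
goal [0.4994 0.0161 0.2983] force [-0.4 -0.9 -3.2]
```

```bash
python3 -m handwheel '[[-1,0.5,0.5,0,0,0,0],[-1,1,1,0,0,0,0],[-1,1,1,0,0,0,0],[-1,1,1,0,0,0,0],[-1,1,1,0,0,0,0]]' | tail -1
python3 -m handwheel '[[-1,1,1,0,0,0,0],[-1,0.44,0.2,0.5,-0.5,0,0],[-1,0,0,0.5,-1,0,0],[-1,0,0,0,-1,0,0],[-1,0,0,0,-1,0,0]]' |tail -1
python3 -m handwheel '[[-1,0,0,0,0,0,0],[-1,0,0,0,0,0,0]]'
python3 -c "
from h import *
seat(.0145,.457,21,(.031,.02),dy=.0004,off=(.019,.1985))"
```

```text
gripper_force: 30.0
gripper_force: 30.0
clock: 36.67
tool_pos: [0.498, 0.0147, 0.2994]
orientation: [159.1, -0.0, -90.7]
force: [-0.7, 0.2, -1.9]
opening: 0.0116
gripper_force: 30.0
now [0.498  0.0147 0.2994] [ 1.5914e+02 -1.0000e-02 -9.0730e+01] shift units(now axes) [-0.01 -0.64  1.52] (goal axes) [-0.01 -0.64  1.52] turn [-0.02  0.04 -0.05]
goal [0.4994 0.0149 0.2583] force [-0.7  0.2 -1.9]
```

```bash
python3 -m handwheel '[[-1,0,-0.32,0.76,0,0,0],[-1,0,-0.32,0.76,0,0,0],[-1,0,-0.12,0.32,0,0,0],[-1,0,-0.12,0.31,0,0,0],[-1,0,0,0,0,0,0]]' | grep -E "pos|^force"
python3 -m handwheel '[[-1,0,-0.12,-0.05,0,0,0],[-1,0,-0.12,-0.05,0,0,0],[-1,0,-0.12,-0.05,0,0,0],[-1,0,0,0,0,0,0]]'| grep -E "pos|^force"
python3 -m handwheel '[[-1,0,-0.06,-0.025,0,0,0],[-1,0,0,0,0,0,0]]'| grep -E "pos|^force"
python3 -c "
from h import *
seat(.0145,.457,21,(.044,.002),dy=.0004,off=(.019,.1985))"
```

```text
tool_pos: [0.4995, 0.015, 0.2413]
force: [1.1, 0.0, -2.3]
tool_pos: [0.5097, 0.0148, 0.2417]
force: [-0.8, 0.3, -2.0]
tool_pos: [0.5111, 0.0148, 0.2416]
force: [-0.3, -0.8, -2.3]
now [0.5111 0.0148 0.2416] [159.    -0.   -90.69] shift units(now axes) [-0.   -0.07  0.03] (goal axes) [-0.   -0.07  0.03] turn [ 0.    0.04 -0.04]
goal [0.5124 0.0149 0.2403] force [-0.3 -0.8 -2.3]
```

```bash
python3 -m handwheel '[[-1,0,0.41,0.145,0.5,0,0],[-1,0,0.41,0.145,0.5,0,0],[-1,0,0,0,0,0,0]]'| grep -E "pos|^force|orient"
python3 -m handwheel '[[-1,0,0.41,0.15,0.5,0,0],[-1,0,0.41,0.15,0.5,0,0],[-1,0,0,0,0,0,0]]'| grep -E "pos|^force|orient"
python3 -c "
from h import *
seat(.0145,.4555,9,(.044,.002),dy=.0004,off=(.019,.1985))"
```

```text
tool_pos: [0.4883, 0.015, 0.242]
orientation: [165.0, 0.0, -90.7]
force: [-0.4, 0.7, -2.4]
tool_pos: [0.467, 0.0153, 0.2393]
orientation: [170.9, -0.0, -90.7]
force: [-0.1, -0.2, -2.1]
now [0.467  0.0153 0.2393] [ 1.7092e+02 -1.0000e-02 -9.0660e+01] shift units(now axes) [ 0.02 -0.02  0.05] (goal axes) [ 0.02 -0.02  0.05] turn [ 0.01  0.01 -0.04]
goal [0.4673 0.0149 0.2381] force [-0.1 -0.2 -2.1]
```

```bash
python3 -m handwheel '[[-1,0,0.4,0.17,0.5,0,0],[-1,0,0,0,0,0,0]]'| grep -E "pos|^force|orient"
python3 -m handwheel '[[-1,0,0.4,0.16,0.5,0,0],[-1,0,0,0,0,0,0]]'| grep -E "pos|^force|orient"
python3 -m handwheel '[[-1,0,0.4,0.145,0.5,0,0],[-1,0,0,0,0,0,0]]'| grep -E "pos|^force|orient"
python3 -c "
from h import *
seat(.0145,.4555,0,(.044,.0),dy=.0004,off=(.019,.1985))"
```

```text
tool_pos: [0.4569, 0.0155, 0.2366]
orientation: [173.9, -0.0, -90.7]
force: [0.4, 0.1, -1.8]
tool_pos: [0.4466, 0.0156, 0.2336]
orientation: [176.9, -0.0, -90.7]
force: [0.3, 0.9, -2.8]
tool_pos: [0.4364, 0.0156, 0.2305]
orientation: [179.9, -0.0, -90.7]
force: [-1.1, -0.2, -2.7]
now [0.4364 0.0156 0.2305] [ 1.7985e+02 -5.0000e-02 -9.0660e+01] shift units(now axes) [0.03 0.04 0.08] (goal axes) [0.03 0.04 0.08] turn [ 0.02 -0.01 -0.04]
goal [0.4355 0.0149 0.2285] force [-1.1 -0.2 -2.7]
```

```bash
python3 -m handwheel '[[-1,0,0.02,0.06,0,0,0],[-1,0,0,0,0,0,0]]'| grep -E "pos|^force"
python3 -m handwheel '[[-1,0,0,0.04,0,0,0],[-1,0,0,0,0,0,0]]'| grep -E "pos|^force"
python3 -m handwheel '[[-1,0,0,0.03,0,0,0],[-1,0,0,0,0,0,0]]'| grep -E "pos|^force"
```

```text
tool_pos: [0.4369, 0.016, 0.2296]
force: [-2.7, -0.2, 5.5]
tool_pos: [0.4369, 0.016, 0.2295]
force: [-8.1, 1.2, 21.0]
tool_pos: [0.4369, 0.0161, 0.2295]
force: [-13.3, 2.5, 33.0]
```

```bash
python3 -m handwheel '[[-0.4,0,0,-0.04,0,0,0],[-0.4,0,0,0,0,0,0],[-0.4,0,0,0,0,0,0],[-0.4,0,0,-0.3,0,0,0],[-0.4,0,0,-1,0,0,0]]'| grep -E "pos|^force|open"
python3 -m handwheel '[[0.2,0,0,-1,0,0,0],[0.2,0,0,-1,0,0,0],[0.2,0,0,-0.7,0,0,0.5],[0.2,0,-1,0,0,0,0],[0.2,0,-1,0,0,0,0]]'| tail -1
python3 -m handwheel '[[0.2,0,-1,0,0,0,0],[0.2,0,-1,0,0,0,0],[0.2,0,-1,0,0,0,0],[0.2,0,-1,0,0,0,0],[0.2,0,-1,0,0,0,0]]'| tail -1
python3 -m handwheel '[[0.2,0,-1,0,0,0,0],[0.2,0,-0.4,0,0,0,0],[0.2,0,0,0,0,0,0],[0.2,0,0,0,0,0,0]]'
python3 -c "
from h import *
s=cam('wrist'); np.savez('w11.npz',**s); save(s,'w11',(0,0,560,300),1.42)"
```

```text
tool_pos: [0.4357, 0.0156, 0.2604]
force: [0.7, -0.4, -0.5]
opening: 0.0264
gripper_force: 0.0
gripper_force: 0.0
clock: 42.68
tool_pos: [0.6448, 0.0022, 0.3283]
orientation: [180.0, 0.0, -93.7]
force: [0.3, 0.6, -0.4]
opening: 0.0527
gripper_force: 0.0
```

View pics/w11.png

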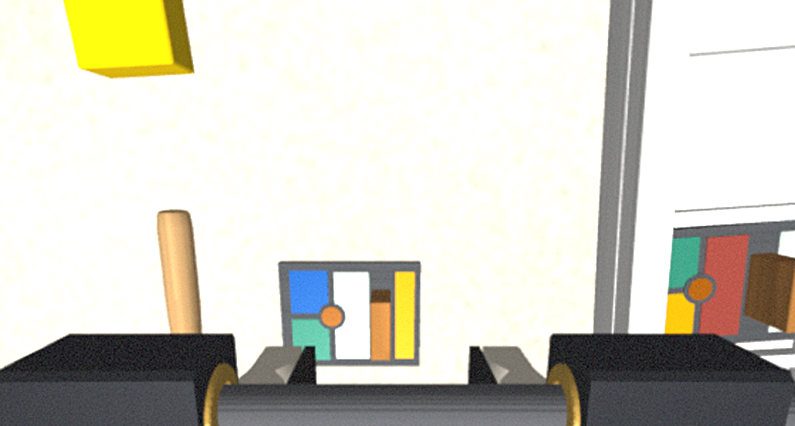

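Panel B is visible: corners at (280,262), (420,262), (419,365), (283,364), bar top at (371..391, 303..360). The red panel sits in bay 2.

```bash
python3 -c "
from h import *
np.set_printoptions(suppress=True,precision=4)
s=dict(np.load('w11.npz')); f=lambda L:np.array(L)/1.42
b=on_z(s,f([(371,303),(391,303),(390,360),(371,360)]),.038);p=on_z(s,f([(280,262),(420,262),(419,365),(283,364)]),.006)
print('B bar',b.mean(0),'plate',p.mean(0),p)
for i,j in((1,0),(2,3)): d=p[j]-p[i]; print(np.degrees(np.arctan2(d[1],d[0])),np.linalg.norm(d))
c=p.mean(0);goto([c[0]-.02,c[1]+.0014,.198],[180,0,-94])
"
```

```text
B bar [0.6521 0.0273 0.038 ] plate [0.6722 0.0253 0.006 ] [[ 0.7136 -0.0122  0.006 ]
 [ 0.6256 -0.0065  0.006 ]
 [ 0.6297  0.0632  0.006 ]
 [ 0.7201  0.0565  0.006 ]]
-3.70018305269421 0.08817645979771233
-4.209747302016534 0.0905808627738582
now [0.6449 0.0023 0.3285] [179.99   0.01 -93.68] shift units(now axes) [-0.99 -0.23  5.22] (goal axes) [-0.99 -0.23  5.22] turn [0.   0.   0.05]
```

Now I'm picking B and lifting it.

```bash
python3 -m handwheel '[[0.2,-0.99,-0.23,0,0,0,0.05],[0.2,0,0,0.5,0,0,0],[0.2,0,0,1,0,0,0],[0.2,0,0,1,0,0,0],[0.2,0,0,1,0,0,0]]' | tail -1
python3 -m handwheel '[[0.2,0,0,1,0,0,0],[0.2,0,0,0.65,0,0,0],[0.2,0,0,0,0,0,0]]'
python3 -m handwheel '[[-1,0,0,0,0,0,0],[-1,0,0,0,0,0,0],[-1,0,0,0,0,0,0],[-1,0,0,0,0,0,0],[-1,0,0,0,0,0,0]]' | tail -1
python3 -m handwheel '[[-1,0,0,0,0,0,0],[-1,0,0,0,0,0,0],[-1,0,0,0,0,0,0]]'
python3 -m handwheel '[[-1,0,0,-0.5,0,0,0],[-1,0,0,-1,0,0,0],[-1,0,0,-1,0,0,0],[-1,0,0,-1,0,0,0],[-1,0,0,-1,0,0,0]]' | tail -1
python3 -m handwheel '[[-1,0,0,-0.5,0,0,-0.6],[-1,0,0,0,0,0,0],[-1,0,0,0,0,0,0]]'
python3 -c "
from h import *
s=cam('wrist'); g=cv2.cvtColor(s['color'],cv2.COLOR_RGB2GRAY); h=g[200,120:350]
i=np.where(h<110)[0]+120; print(i.min(),i.max(), [int(np.argmax(g[140:230,c]<110))+140 for c in (180,220,290)])
d=get_obs()['tool_pos'];r=int(np.argmax(g[140:230,220]<110))+140
print(on_z(s,[(i.min(),r),(i.max(),r)],d[2]-.1985+.006)-d)
seat(-.0715,.4565,21,(.031,.06),dy=0,off=(.019,.1985))"
```

```text
gripper_force: 0.0
clock: 43.72
tool_pos: [0.6522, 0.0263, 0.1982]
orientation: [179.9, -0.1, -94.0]
force: [-0.1, 0.7, 0.0]
opening: 0.0525
gripper_force: 0.0
gripper_force: 30.0
clock: 44.72
tool_pos: [0.653, 0.0266, 0.1997]
orientation: [-180.0, 0.0, -94.0]
force: [-0.3, 0.7, 2.8]
opening: 0.0117
gripper_force: 30.0
gripper_force: 30.0
clock: 45.72
tool_pos: [0.6524, 0.0265, 0.3237]
orientation: [179.9, -0.0, -90.5]
force: [-0.2, -0.3, -3.5]
opening: 0.0115
gripper_force: 30.0
138 323 [183, 183, 183]
[[ 0.06910827 -0.03621585 -0.1925    ]
 [-0.02535536 -0.03540645 -0.1925    ]]
now [0.6525 0.0265 0.3235] [ 1.799e+02 -2.000e-02 -9.046e+01] shift units(now axes) [3.97 6.11 1.02] (goal axes) [3.96 5.35 3.15] turn [-3.48  0.02 -0.01]
goal [ 0.4989 -0.0715  0.2983] force [ 0.6 -0.1 -1.9]
```

```bash
python3 -m handwheel '[[-1,0.3,0.5,0,0,0,0],[-1,0.7,1,0,0,0,0],[-1,0.7,1,0,0,0,0],[-1,0.7,1,0,0,0,0],[-1,0.7,1,0,0,0,0]]' | tail -1
python3 -m handwheel '[[-1,0.7,1,0,0,0,0],[-1,0.13,0.6,0.5,-0.5,0,0],[-1,0,0,0.5,-1,0,0],[-1,0,0,0,-1,0,0],[-1,0,0,0,-1,0,0]]' |tail -1
python3 -m handwheel '[[-1,0,0,0,0,0,0],[-1,0,0,0,0,0,0]]'
python3 -c "
from h import *
seat(-.0715,.455,21,(.0325,.003),dy=.0008,off=(.019,.1997))"
```

```text
gripper_force: 30.0
gripper_force: 30.0
clock: 47.28
tool_pos: [0.499, -0.0705, 0.299]
orientation: [159.1, -0.0, -90.4]
force: [0.3, -0.6, -1.7]
opening: 0.012
gripper_force: 30.0
now [ 0.499  -0.0705  0.299 ] [ 1.5906e+02 -1.0000e-02 -9.0400e+01] shift units(now axes) [ 0.01 -0.82  2.11] (goal axes) [ 0.   -0.82  2.11] turn [-0.01  0.02  0.  ]
goal [ 0.4993 -0.0707  0.2424] force [ 0.3 -0.6 -1.7]
```

```bash
python3 -m handwheel '[[-1,0,-0.28,0.71,0,0,0],[-1,0,-0.27,0.7,0,0,0],[-1,0,-0.15,0.4,0,0,0],[-1,0,-0.12,0.3,0,0,0],[-1,0,0,0,0,0,0]]' | grep -E "pos|^force"
python3 -m handwheel '[[-1,0,-0.14,-0.055,0,0,0],[-1,0,-0.14,-0.055,0,0,0],[-1,0,-0.14,-0.055,0,0,0],[-1,0,0,0,0,0,0]]'| grep -E "pos|^force"
python3 -c "
from h import *
seat(-.0715,.455,21,(.044,.002),dy=.0008,off=(.019,.1997))"
```

```text
tool_pos: [0.4992, -0.0706, 0.2428]
force: [-0.2, -0.7, -2.7]
tool_pos: [0.5109, -0.0707, 0.243]
force: [-0.5, 0.6, -2.7]
now [ 0.5109 -0.0707  0.243 ] [159.   -0.  -90.4] shift units(now axes) [-0.   -0.02  0.06] (goal axes) [-0.   -0.02  0.06] turn [-0.    0.02  0.  ]
goal [ 0.5108 -0.0707  0.2414] force [-0.5  0.6 -2.7]
```

```bash
python3 -m handwheel '[[-1,0,0.41,0.16,0.5,0,0],[-1,0,0.41,0.16,0.5,0,0],[-1,0,0,0,0,0,0]]'| grep -E "pos|^force|orient"
python3 -m handwheel '[[-1,0,0.41,0.16,0.5,0,0],[-1,0,0.41,0.16,0.5,0,0],[-1,0,0,0,0,0,0]]'| grep -E "pos|^force|orient"
python3 -c "
from h import *
seat(-.0715,.455,9,(.044,.002),dy=.0008,off=(.019,.1997))"
```

```text
tool_pos: [0.4877, -0.0706, 0.2427]
orientation: [165.0, 0.0, -90.4]
force: [-0.2, -0.1, -2.4]
tool_pos: [0.4664, -0.0705, 0.2396]
orientation: [170.9, -0.0, -90.4]
force: [-0.2, -0.4, -2.7]
now [ 0.4664 -0.0705  0.2396] [ 1.7092e+02 -1.0000e-02 -9.0370e+01] shift units(now axes) [ 0.01 -0.03  0.01] (goal axes) [ 0.01 -0.03  0.01] turn [0.01 0.01 0.01]
goal [ 0.467  -0.0707  0.2393] force [-0.2 -0.4 -2.7]
```

```bash
python3 -m handwheel '[[-1,0,0.4,0.15,0.5,0,0],[-1,0,0.4,0.15,0.5,0,0],[-1,0,0,0,0,0,0]]'| grep -E "pos|^force|orient"
python3 -m handwheel '[[-1,0,0.4,0.14,0.5,0,0],[-1,0,0,0,0,0,0]]'| grep -E "pos|^force|orient"
python3 -m handwheel '[[-1,0,0,0.05,0,0,0],[-1,0,0,0,0,0,0]]'| grep -E "pos|^force"
python3 -m handwheel '[[-1,0,0,0.04,0,0,0],[-1,0,0,0,0,0,0]]'| grep -E "pos|^force"
```

```text
tool_pos: [0.4458, -0.0703, 0.2346]
orientation: [176.9, -0.0, -90.4]
force: [-0.1, -0.6, -3.0]
tool_pos: [0.4359, -0.0702, 0.2316]
orientation: [179.9, -0.0, -90.4]
force: [-0.8, -0.8, -2.5]
tool_pos: [0.4366, -0.0701, 0.2303]
force: [0.2, -0.9, -2.9]
tool_pos: [0.4363, -0.0701, 0.2297]
force: [-1.2, 0.2, 3.0]
```

```bash
python3 -m handwheel '[[-0.4,0,0,0,0,0,0],[-0.4,0,0,0,0,0,0],[-0.4,0,0,0,0,0,0],[-0.4,0,0,-0.3,0,0,0],[-0.4,0,0,-1,0,0,0]]'| grep -E "pos|^force|open"
python3 -m handwheel '[[-1,0,0,-1,0,0,0],[-1,0,0,-1,0,0,0],[-1,0,0,-0.7,0,0,0],[-1,-1,0.2,0,0,0,0],[-1,-1,0.2,0,0,0,0]]'| tail -1
python3 -m handwheel '[[-1,-1,0.2,0,0,0,0],[-1,-1,0.2,0,0,0,0],[-1,-1,0.2,0,0,0,0],[-1,-1,0.2,0,0,0,0],[-1,-1,0.2,0,0,0,0]]'| tail -1
python3 -m handwheel '[[-1,-1,0.2,0,0,0,0],[-1,-1,0.2,0,0,0,0],[-1,-1,0.2,0,0,0,0],[-1,0,0,0,0,0,0],[-1,0,0,0,0,0,0]]'
python3 -c "
from h import *
np.set_printoptions(suppress=True,precision=4)
s=cam('wrist'); save(s,'w12',(0,0,560,300),1.42); np.savez('w12.npz',**s)
L=[(dict(np.load('w4.npz')),(412,89)),(dict(np.load('w7.npz')),(276,115))]
R=[rays(a,[b]) for a,b in L]
A=np.c_[R[0][1][0],-R[1][1][0]];l=np.linalg.lstsq(A,R[1][0]-R[0][0],rcond=None)[0]
print('ball',R[0][0]+R[0][1][0]*l[0],R[1][0]+R[1][1][0]*l[1])
t=cam('top'); print('weight',on_z(t,[(181,288)],.03))"
```

```text
tool_pos: [0.4354, -0.0703, 0.2616]
force: [1.3, 0.6, -0.1]
opening: 0.0261
gripper_force: 0.0
gripper_force: 0.0
clock: 52.78
tool_pos: [0.3874, 0.1798, 0.3295]
orientation: [180.0, -0.0, -90.4]
force: [-0.1, 0.0, -0.4]
opening: 0.0007
gripper_force: 0.0
ball [0.4362 0.1803 0.0978] [0.4362 0.1805 0.0978]
weight [[0.3596 0.2266 0.03  ]]
```

View pics/w12.png

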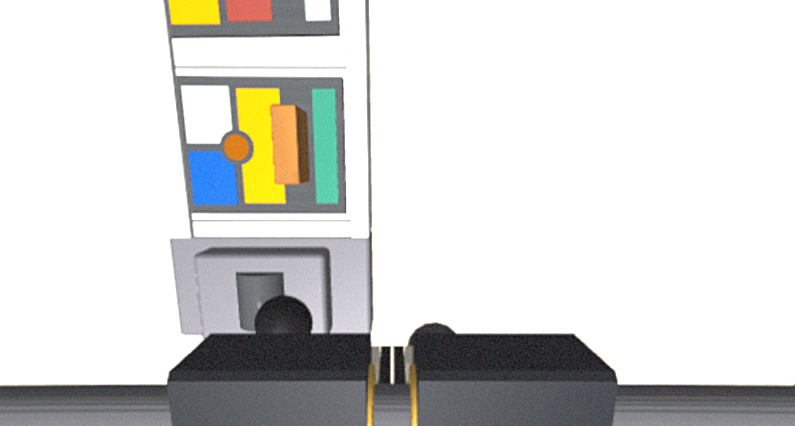

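The panels in bays 3 and 2 lie inside the sill, and the lever ball is at (285,320), world (0.436, 0.180, 0.098). I'm checking the panels' flatness numerically while lowering the closed fingers on the near side of the lever.

```bash
python3 -m handwheel '[[-1,0,0,1,0,0,0],[-1,0,0,1,0,0,0],[-1,0,0,0.75,0,0,0],[-1,0,0,0,0,0,0]]'
python3 -c "
from h import *
np.set_printoptions(suppress=True,precision=4)
s=dict(np.load('w12.npz'))
p=on_z(s,np.array([(343,80),(345,213)])/1.42,.036); print(p,np.linalg.norm(p[0]-p[1]))
t=cam('top'); save(t,'t13',(180,205,390,285),3.8)"
```

```text
clock: 53.38
tool_pos: [0.3873, 0.1792, 0.2596]
orientation: [179.9, -0.1, -90.5]
force: [0.0, 0.6, 0.6]
opening: 0.0006
gripper_force: 0.0
[[0.4112 0.0686 0.036 ]
 [0.4124 0.1365 0.036 ]] 0.0679729386434333
```

View pics/t13.png

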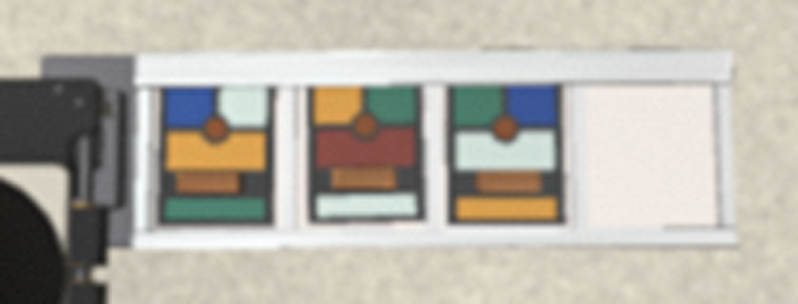

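All three panels are seated flat inside the sill. I'm throwing the switch.

```bash
python3 -m handwheel '[[-1,0,-0.6,0,0,0,0],[-1,0,-0.5,0,0,0,0],[-1,0,-0.5,0,0,0,0],[-1,0,-0.5,0,0,0,0],[-1,0,0,0,0,0,0]]'| grep -E "pos|^force"
python3 -m handwheel '[[-1,0,-0.3,0,0,0,0],[-1,0,-0.2,0,0,0,0],[-1,0,0,0,0,0,0]]'| grep -E "pos|^force"
python3 -m handwheel '[[-1,0,-0.15,0,0,0,0],[-1,0,0,0,0,0,0]]'| grep -E "pos|^force"
```

```text
tool_pos: [0.4411, 0.1798, 0.2603]
force: [-0.7, -0.8, -0.1]
tool_pos: [0.4528, 0.1797, 0.2604]
force: [-0.1, 0.2, -0.3]
tool_pos: [0.4544, 0.1795, 0.2602]
force: [-16.6, 4.9, 8.2]
```

```bash
python3 -m handwheel '[[-1,0,0.4,0,0,0,0],[-1,0,0.6,0,0,0,0],[-1,0,0,-1,0,0,0],[-1,0,0,-1,0,0,0],[-1,0,0,-1,0,0,0]]'| tail -1
python3 -m handwheel '[[-1,0,0,-1,0,0,0],[-1,0,0,-1,0,0,0],[-1,0,0,-1,0,0,0],[1,1,-0.2,0,0,0,0],[1,1,-0.2,0,0,0,0]]'| tail -1
python3 -m handwheel '[[1,1,-0.2,0,0,0,0],[1,1,-0.2,0,0,0,0],[1,1,-0.2,0,0,0,0],[1,1,-0.2,0,0,0,0],[1,1,-0.2,0,0,0,0]]'| tail -1
python3 -m handwheel '[[1,1,-0.2,0,0,0,0],[1,1,-0.2,0,0,0,0],[1,1,-0.2,0,0,0,0],[1,1,-0.2,0,0,0,0],[1,1,-0.2,0,0,0,0]]'| tail -1
python3 -m handwheel '[[1,1,-0.2,0,0,0,0],[1,1,-0.2,0,0,0,0],[1,1,-0.2,0,0,0,0],[1,1,0,0,0,0,0],[1,1,0,0,0,0,0]]'| tail -1
python3 -m handwheel '[[1,1,0,0,0,0,0],[1,1,0,0,0,0,0],[1,0,0,0,0,0,0],[1,0,0,0,0,0,0]]'
python3 -c "
from h import *
np.set_printoptions(suppress=True,precision=4)
t=cam('top');d=cam('side'); np.savez('t14.npz',**t)
roi=lambda s,X,r:tuple(int(v) for v in np.r_[proj(s,[X])[0]-r,proj(s,[X])[0]+r])
ct=[]
for s in(t,d):
  c=blob(s,(0,0,0),(180,255,45),roi(s,[.482,.181,.098],16)); ct.append(cv2.minAreaRect(c)[0]); print(ct[-1],cv2.contourArea(c),'exp on',proj(s,[[.482,.181,.098],[.436,.181,.098]]).round(1).tolist())
goto([.4963,-.3427,.3163],[180,0,-90])
v=np.hstack([cv2.resize(t['color'][195:295,80:260],None,fx=4,fy=4)[:,:,::-1][:, :480],cv2.resize(d['color'][230:330,230:310],None,fx=4,fy=4)[:,:,::-1]]);cv2.imwrite('pics/v14.png',cv2.convertScaleAbs(v,alpha=1.4))"
```

```text
gripper_force: 0.0
gripper_force: 0.0
gripper_force: 0.0
gripper_force: 0.0
gripper_force: 0.0
clock: 58.3
tool_pos: [0.5028, -0.2951, 0.4105]
orientation: [-180.0, 0.0, -90.4]
force: [0.3, 0.7, 0.0]
opening: 0.0871
gripper_force: 0.0
(195.5, 231.0) 26.0 exp on [[195.5, 230.5], [194.9, 252.3]]
(277.0, 259.0) 52.5 exp on [[277.3, 259.1], [297.5, 263.5]]
now [ 0.503  -0.2949  0.4107] [-179.98    0.    -90.36] shift units(now axes) [1.91 0.26 3.78] (goal axes) [1.91 0.27 3.78] turn [-0.    0.   -0.06]
```

The ball is measured at the expected "on" position in both views, so the switch is fully over. I've already viewed 16 pictures, over the limit of 14, so I'll use numbers only from here. Next I'm fetching the bottle.

```bash
python3 -m handwheel '[[1,1,0.13,0,0,0,0],[1,0.9,0.13,0,0,0,0],[1,0,0,0.5,0,0,0],[1,0,0,1,0,0,0],[1,0,0,1,0,0,0]]'| tail -1
python3 -m handwheel '[[1,0,0,0.9,0,0,0],[1,0,0,0.35,0,0,0],[1,0,0,0,0,0,0]]'
python3 -m handwheel '[[-1,0,0,0,0,0,0],[-1,0,0,0,0,0,0],[-1,0,0,0,0,0,0],[-1,0,0,0,0,0,0],[-1,0,0,0,0,0,0]]'|tail -1
python3 -m handwheel '[[-1,0,0,0,0,0,0],[-1,0,0,0,0,0,0],[-1,0,0,0,0,0,0],[-1,0,0,0,0,0,0]]'
```

```text
gripper_force: 0.0
clock: 59.4
tool_pos: [0.4963, -0.3426, 0.3164]
orientation: [179.9, 0.0, -90.4]
force: [0.6, 0.6, 0.8]
opening: 0.0875
gripper_force: 0.0
gripper_force: 0.0
clock: 60.52
tool_pos: [0.4963, -0.3431, 0.3168]
orientation: [-180.0, -0.0, -90.4]
force: [1.2, 0.0, -1.4]
opening: 0.0292
gripper_force: 30.0
```

```bash
python3 -m handwheel '[[-1,0,0,-0.3,0,0,0],[-1,0,0,-0.8,0,0,0],[-1,0,0,-1,0,0,0],[-1,0,0,-1,0,0,0],[-1,0,0,-1,0,0,0]]'| tail -1
python3 -m handwheel '[[-1,0,0,-1,0,0,0],[-1,0,0,-0.6,0,0,0],[-1,-0.3,0,0,0,0,0],[-1,-0.7,0,0,0,0,0],[-1,-1,0.1,0,0,0,0]]'
python3 -m handwheel '[[-1,-1,0.1,0,0,0,0],[-1,-1,0.1,0,0,0,0],[-1,-1,0.1,0,0,0,0],[-1,-1,0.1,0,0,0,0],[-1,-1,0.1,0,0,0,0]]'| tail -1
python3 -m handwheel '[[-1,-1,0,0,0,0,0],[-1,-1,0,0,0,0,0],[-1,-1,0,0,0,0,0],[-1,-1,0,0,0,0,0],[-1,-1,0,0,0,0,0]]'| tail -1
python3 -m handwheel '[[-1,-1,0,0,0,0,0],[-1,-1,0,0,0,0,0],[-1,-1,0,0,0,0,0],[-1,-1,0,0,0,0,0],[-1,-1,0,0,0,0,0]]'| tail -1
python3 -m handwheel '[[-1,-1,0,0,0,0,0],[-1,-1,0,0,0,0,0],[-1,-1,0,0,0,0,0],[-1,-1,0,0,0,0,0],[-1,-1,0,0,0,0,0]]'| tail -1
python3 -m handwheel '[[-1,-1,0,0,0,0,0],[-1,-1,0,0,0,0,0],[-1,-1,0,0,0,0,0],[-1,-0.7,0,0,0,0,0],[-1,-0.3,0,0,0,0,0]]'| tail -1
python3 -m handwheel '[[-1,0,0,0,0,0,0],[-1,0,0,0,0,0,0]]'
python3 -c "
from h import *
goto([.4858,.3375,.3168],[180,0,-90])"
```

```text
gripper_force: 30.0
clock: 61.78
tool_pos: [0.4938, -0.2918, 0.4576]
orientation: [179.9, 0.1, -90.4]
force: [-0.2, 0.8, -3.7]
opening: 0.0293
gripper_force: 30.0
gripper_force: 30.0
gripper_force: 30.0
gripper_force: 30.0
gripper_force: 30.0
gripper_force: 30.0
clock: 65.15
tool_pos: [0.4857, 0.3064, 0.4593]
orientation: [180.0, -0.0, -90.4]
force: [-0.2, -0.1, -3.6]
opening: 0.0291
gripper_force: 30.0
now [0.4857 0.3064 0.4593] [ 1.800e+02 -1.000e-02 -9.041e+01] shift units(now axes) [-1.25  0.    5.7 ] (goal axes) [-1.24 -0.01  5.7 ] turn [ 0.   -0.   -0.07]
```

```bash
python3 -m handwheel '[[-1,-0.6,-0.05,0,0,0,0],[-1,-0.65,0,0,0,0,0],[-1,0,0,0.5,0,0,0],[-1,0,0,1,0,0,0],[-1,0,0,1,0,0,0]]'| grep -E "pos|^force"
python3 -m handwheel '[[-1,0,0,1,0,0,0],[-1,0,0,1,0,0,0],[-1,0,0,0.6,0,0,0],[-1,0,0,0.3,0,0,0],[-1,0,0,0,0,0,0]]'| grep -E "pos|^force"
python3 -m handwheel '[[-1,0,0,0.12,0,0,0],[-1,0,0,0,0,0,0]]'| grep -E "pos|^force"
python3 -m handwheel '[[-1,0,0,0.06,0,0,0],[-1,0,0,0,0,0,0]]'| grep -E "pos|^force"
```

```text
tool_pos: [0.4869, 0.3384, 0.3954]
force: [-0.6, 0.1, -4.1]
tool_pos: [0.4872, 0.3383, 0.3242]
force: [0.5, 0.7, -4.0]
tool_pos: [0.4872, 0.3383, 0.3217]
force: [-0.4, -0.0, -3.8]
tool_pos: [0.4871, 0.3382, 0.3198]
force: [-0.7, -0.1, -4.2]
```

```bash
python3 -m handwheel '[[-1,0,0,0.06,0,0,0],[-1,0,0,0,0,0,0]]'| grep -E "pos|^force"
python3 -m handwheel '[[-1,0,0,0.05,0,0,0],[-1,0,0,0,0,0,0]]'| grep -E "pos|^force"
python3 -m handwheel '[[-1,0,0,0.05,0,0,0],[-1,0,0,0,0,0,0]]'| grep -E "pos|^force"
```

```text
tool_pos: [0.4871, 0.3382, 0.3182]
force: [-0.4, -0.5, -4.2]
tool_pos: [0.4871, 0.3382, 0.3169]
force: [0.2, -0.7, -4.6]
tool_pos: [0.4873, 0.3383, 0.3167]
force: [-0.0, -1.0, 3.7]
```

```bash
python3 -m handwheel '[[1,0,0,0,0,0,0],[1,0,0,0,0,0,0],[1,0,0,0,0,0,0],[1,0,0,0,0,0,0],[1,0,0,0,0,0,0]]'| grep -E "pos|^force|open"
python3 -m handwheel '[[1,0,0,-0.3,0,0,0],[1,0,0,-1,0,0,0],[1,0,0,-1,0,0,0],[1,0,0,-1,0,0,0],[1,0,0,-1,0,0,0]]'| tail -1
python3 -m handwheel '[[1,0,0,-1,0,0,0],[1,1,0.5,0,0,0,0],[1,1,0.5,0,0,0,0],[1,1,0.5,0,0,0,0],[1,1,0.5,0,0,0,0]]'| tail -1
python3 -m handwheel '[[1,1,0.5,0,0,0,0],[1,1,0.5,0,0,0,0],[1,1,0.5,0,0,0,0],[1,1,0.5,0,0,0,0],[1,1,0.5,0,0,0,0]]'| tail -1
python3 -m handwheel '[[1,1,0,0,0,0,0],[1,1,0,0,0,0,0],[1,1,0,0,0,0,0],[1,1,0,0,0,0,0],[1,1,0,0,0,0,0]]'| tail -1
python3 -m handwheel '[[1,0,0,0,0,0,0],[1,0,0,0,0,0,0],[1,0,0,0,0,0,0]]'
python3 -c "
from h import *
np.set_printoptions(suppress=True,precision=4)
s=cam('top');d=cam('side')
ct=blob(s,(10,120,60),(22,255,255),(95,210,125,245)); cs=blob(d,(10,120,60),(22,255,255),(240,280,270,312))
r=[cv2.minAreaRect(c) for c in(ct,cs)]; print('cap',r)
for q,X in((s,[.482,.181,.098]),(d,[.482,.181,.098])):
  p=proj(q,[X])[0];c=blob(q,(0,0,0),(180,255,45),tuple(int(v) for v in np.r_[p-16,p+16]));print(cv2.minAreaRect(c)[0],p)
import numpy as np
t0=dict(np.load('t6.npz'))['color'].astype(int); df=np.abs(t0-s['color']).sum(2)>90
n,_,st,_=cv2.connectedComponentsWithStats(df.astype(np.uint8)); print([x.tolist() for x in st[1:] if x[4]>25])"
```

```text
tool_pos: [0.4871, 0.3382, 0.3158]
force: [0.2, -0.4, -0.2]
opening: 0.0735
gripper_force: 0.0
gripper_force: 0.0
gripper_force: 0.0
gripper_force: 0.0
clock: 71.15
tool_pos: [0.3723, -0.0106, 0.4484]
orientation: [-180.0, 0.0, -90.4]
force: [0.1, -0.6, 0.3]
opening: 0.0879
gripper_force: 0.0
cap [((108.32353210449219, 225.29412841796875), (14.234380722045898, 14.234382629394531), 30.963756561279297), ((252.5, 296.0), (20.0, 15.0), 90.0)]
(196.0, 231.0) [195.4669 230.5124]
(277.0, 259.0) [277.2533 259.1448]
[[0, 30, 560, 390, 177451], [336, 106, 14, 13, 49], [348, 108, 12, 11, 32], [432, 209, 15, 23, 221], [133, 219, 17, 27, 189], [191, 226, 11, 11, 81], [420, 229, 20, 11, 86], [36, 381, 13, 27, 112]]
```

```bash
python3 -c "
from plant import *
print(close_job())"
```

```text
the job is handed in; nothing more can be done
None
```

The job is handed in at about 71 s: the three panels present are seated flat in bays 3, 2 and 1, the switch was then thrown fully over, and the bottle stands upright again in the rack front; I viewed 16 pictures, over the limit of 14.

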